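Put the template boards away in the slotted box

TASK

Lift the loose cover off the slotted box and lay it flat on the bare bench, clear of the box, grip bar up. Then take the three template boards from their easels and stand each upright, tab up, fully down in its own slot in order of height: the tallest next to the box's high end board, the middle one in the middle, the shortest at the low end. Set things down without dropping them and leave everything else on the bench where it is.

Things in the scene. Friction and masses are not known exactly. Their poses are not given: they have to be found in the camera images.
- rack: Fixed wooden slotted box 158 (x) x 130 (y) mm, walls 10 mm thick, 60 high; the end wall at x = -69 to -79 mm is a higher end board, 95 mm. Origin: centre of its underside. Three slots run along y, at x = -46, 0, +46 mm, each 17 mm wide, 110 mm long, floor at z = 8 mm, solid ribs between up to z = 48 mm. Hidden under the cover at first.
- cover: Loose plywood cover lying on the box's walls beside the high end board, turned as the box: slab 144 (x) x 130 (y) x 8 mm; on its centre a dark wooden grip bar 20 mm wide (x), 90 long (y), 28 high (z = 8 to 36 mm). Origin: centre of the slab's underside, 60 mm above the bench at first. 0.2 kg.
- board_tall: The tallest of three white-faced template boards: 150 mm high (z), 100 wide (y), 12 thick (x = face normal); top 30 mm a centred tab 60 mm wide with a dark dot. Origin: centre of the bottom edge, z up the board. At first it leans 40 degrees from vertical, its -x face on an easel's rails, bottom edge 28 mm above the bench. About 105 g.
- board_middle: The middle of three white-faced template boards: 125 mm high (z), 100 wide (y), 12 thick (x = face normal); top 30 mm a centred tab 60 mm wide with a dark dot. Origin: centre of the bottom edge, z up the board. At first it leans 40 degrees from vertical, its -x face on an easel's rails, bottom edge 28 mm above the bench. About 88 g.
- board_short: The shortest of three white-faced template boards: 100 mm high (z), 100 wide (y), 12 thick (x = face normal); top 30 mm a centred tab 60 mm wide with a dark dot. Origin: centre of the bottom edge, z up the board. At first it leans 40 degrees from vertical, its -x face on an easel's rails, bottom edge 28 mm above the bench. About 70 g.
- easel_tall: Fixed wooden easel that holds the tall board at first; base 130 (x) x 110 (y) mm, 90 mm high. Origin: centre of its underside. The board's foot is on a ledge at x = +35, z = 28 mm; it leans towards the easel's -x. Two rails behind it reach 85 mm up the slope from its foot; the gap between them (y = -31 to +31 mm) is free for a finger.
- easel_middle: Fixed wooden easel that holds the middle board at first; base 130 (x) x 110 (y) mm, 90 mm high. Origin: centre of its underside. The board's foot is on a ledge at x = +35, z = 28 mm; it leans towards the easel's -x. Two rails behind it reach 85 mm up the slope from its foot; the gap between them (y = -31 to +31 mm) is free for a finger.
- easel_short: Fixed wooden easel that holds the short board at first; base 130 (x) x 110 (y) mm, 90 mm high. Origin: centre of its underside. The board's foot is on a ledge at x = +35, z = 28 mm; it leans towards the easel's -x. Two rails behind it reach 85 mm up the slope from its foot; the gap between them (y = -31 to +31 mm) is free for a finger.
- sanding_block: Bystander, loose: cork and wood sanding block 110 x 62 x 42 mm. Origin: centre of its underside.
- tape: Bystander, loose: yellow roll of tape lying flat, 84 mm across, 25 mm high. Origin: centre of its underside.
- glue: Bystander, loose: white glue bottle, 64 mm across, 170 mm high. Origin: centre of its underside.
- tin: Bystander, loose: steel tin, 90 mm across, 110 mm high. Origin: centre of its underside.
- jar: Bystander, loose: amber glass jar, 72 mm across, 90 mm high. Origin: centre of its underside.
- hammer: Bystander, loose: hammer lying flat, 260 mm long (own x), head 90 mm across at the +x end. Origin: on its underside, mid-length.
- offcut: Bystander, loose: wood offcut 150 x 70 x 45 mm. Origin: centre of its underside.
Not all that is in view belongs to the job. What is shaped like the board_middle but purple is not meant.

How it is judged:
By the outcome, as a careful person would: the job done as asked, in the order asked, and still so for the second after the job is handed in, with the robot touching nothing.
It also fails if it takes over 72 s, if anything falls off the work surface, if the arm or the gripper's body presses on something with over 40 N, if the wrist force passes 120 N, or if a joint passes its speed limit or range.

ROBOT

A 6-joint arm with a two-finger parallel gripper is mounted at the origin on the work surface. World frame = base frame: x ahead of the robot, y to its left, z up, the work surface at z = 0. Lengths are in mm, angles in rad, forces in N, time in s.
With the tool pointing down it reaches from about 350 to 925 mm from the base axis. Payload 6.4 kg.
Tool frame: the origin (TCP) lies midway between the tips of the shut fingers; the grasp point (between the pads) lies pinch_z behind it (pinch_z is the distance from the TCP to the grasp point, in mm); z points along the fingers, y is the line along which they close (so a half turn about z gives the same grasp; the last joint's range is limited). The gripper opens to 94 mm and grips with 3 to 60 N. Pads are 16 mm wide; open, the fingers measure 119 mm over their backs; the gripper's body (75 mm by 177 mm) begins 78 mm behind the grasp point.
Start: joints at [1.019, 0.245, 1.558, -0, 1.339, -0.174], TCP at [239.768, 604.173, 172.655] pointing down, gripper open.
Joint ranges: [-3.13, 3.13], [-1.02, 2.26], [0.13, 2.54], [-0.95, 4.09], [0.21, 2.88], [-2.74, 2.74]. Speed limits (rad/s): [2.57, 2.57, 3.14, 3.14, 3.14, 3.14].

INTERFACE

Orientations are given as a unit quaternion [w, x, y, z].
In Python, from cell import * gives the robot as it stands.
- The arm moves only by the tool jog_arm, never from a script. Its argument "plan" is a list of rows, each an object with "translation": the shift along the tool's x, y, z scaled (see below), a list of three; "rotation": the turn, a rotation vector about the tool's x, y, z scaled (see below), a list of three; "fingers": the gripper's target within -1 to 1 (shut at 1, half-way at 0, fully open at -1). A call has exactly 8 rows; each row shifts and turns the commanded pose from where the row before left it, along the tool's axes as they then stand; what a row does not reach is not made up. The controller multiplies each number of a shift by 10 cm and each number of a turn by 2 rad. A row lasts 1/8 s, in which the tool goes at most 62.5 mm and 10.7 degrees, less where a joint would pass 70% of its speed; a pose out of reach is approached as far as the arm can. A call with a number of a shift or a turn outside -1 to 1 is refused whole. A call with a gripper value outside its range is refused whole. The fingers move at their own pace and stop on an object; "force" is the grip in N (left out, the last holds). Time passes only in rows, so rows that do not move let the fingers close, or fill a call up. It gives the time, the measured TCP pose, the force, the opening and the grip force at its end, in the units of the state.
- get_obs(): the state, without advancing time (a new reading comes with each control period).
- capture(name): name is "scene" or "side" or "wrist"; returns a dict with "pixels" (400x640x3 uint8, blue, green, red), "z_map" (400x640 float32, mm along the optical axis (not along the pixel's ray), 0 where there is no reading), "fx", "fy", "cx", "cy" (pixels), "k1" (the pictures are not rectified: a ray, as slopes to the right and down, at radius r is drawn at 1 + k1 r^2 times it, then the intrinsics apply), "extrinsics" (4x4, takes a point from world to camera coordinates); the wrist camera has in their place "tool_from_camera" (4x4, takes a point from camera to tool coordinates, whose origin is the TCP and whose axes are the flange's). Camera axes: x right, y down, z forward; pixel columns grow to the right and rows downward; lengths in mm; the calibration is good to about 2 mm. A picture is of the moment at which its call begins: read the wrist's pose just before it.
- job_done(): hands the job in; it is judged then, once.
Trained networks look in a picture, given as the dict that the camera call returned (one of the last four; its "shot" number tells which), for a name from the list of things; names that differ only in an ending like _2 or _b are one class to them, and where a whole thing is asked for, a point or a joint stands for the part that bears it (a point fixed in the world has none). Each returns a list of dicts, best first, with "score" (0 to 1); they miss things now and then, are a little off and sometimes report something else, mostly with a low value. They report only what shows in the picture. A call takes as long as a camera call. They do not tell look-alikes from the thing itself.
- search_frame(picture, name): "point" ([x, y, z] in mm, in the coordinates of the camera as it stood for that picture, good to about 4 mm: the middle of the surface that is visible of it).
The state is a dict: "time": time; "joint_pos": joint angles; "joint_vel": joint speeds; "effort": joint torques, N m; "eef_pos": TCP position; "ee_rot": TCP orientation; "ft_force": force on the tool from outside, world axes, zero at the start; "torque": the same for the moment, N m; "opening": finger opening in mm; "gripper_force": force on a finger pad.
Only numpy, scipy, OpenCV 4.12 (cv2) and the standard library are available. Lean on these libraries where they do the work, as an engineer would, in place of code of your own. Each camera call takes 0.05 s, during which the arm holds its last target. There are 200 camera calls.

## Working session

There is one attempt and no reset: what is moved stays moved. The work goes in short steps, Python scripts to look and compute and a tool call to move; the robot and the scene stay as the last step left them, time stands still between calls to the robot, and variables do not carry over. Pictures are saved under pics/ and viewed, at most 10 in all, crops included, and the job is handed in when it is done.

Besides the shell and the picture viewer there is one more tool, called as name(argument=value, ...) on one line, values as JSON. jog_arm: Moves the arm, as the interface text tells. Its arguments: {"type":"object","properties":{"plan":{"type":"array"},"force":{"type":"number"}},"required":["plan"]}

```bash
ls; mkdir -p pics
cat > h.py <<'E'
from cell import *
import numpy as np, cv2
from scipy.spatial.transform import Rotation as R
def quat(q): return R.from_quat([q[1],q[2],q[3],q[0]])
def pose():
    o=get_obs(); T=np.eye(4); T[:3,:3]=quat(o["ee_rot"]).as_matrix(); T[:3,3]=o["eef_pos"]; return T,o
def cam2world(c,T=None):
    return np.linalg.inv(np.array(c["extrinsics"])) if "extrinsics" in c else T@np.array(c["tool_from_camera"])
def cloud(c,W):
    h,w=c["z_map"].shape; v,u=np.mgrid[:h,:w]
    xd=(u-c["cx"])/c["fx"]; yd=(v-c["cy"])/c["fy"]; x,y=xd.copy(),yd.copy()
    for _ in range(8):
        s=1+c["k1"]*(x*x+y*y); x,y=xd/s,yd/s
    z=c["z_map"]; P=np.stack([x*z,y*z,z],-1)
    P=P@W[:3,:3].T+W[:3,3]; P[z<=0]=np.nan; return P
def tp(p,W): return W[:3,:3]@np.array(p)+W[:3,3]
E
python3 - <<'E'
from h import *
T,o=pose(); print(o)
for n in ["scene","side"]:
    c=capture(n); W=cam2world(c,T); cv2.imwrite(f"pics/{n}0.png",c["pixels"])
    np.save(f"{n}0.npy",cloud(c,W)); print(n,W.round(2).tolist())
    for k in ["rack","cover","board_tall","board_middle","board_short","easel_tall","easel_middle","easel_short"]:
        print(k,[(round(d["score"],2),tp(d["point"],W).round().tolist()) for d in search_frame(c,k)])
E
```

```text
pics
{'time': 0.0, 'joint_pos': array([ 1.01888408e+00,  2.45778724e-01,  1.55897576e+00,  1.76670889e-05,
        1.33869358e+00, -1.74102473e-01]), 'joint_vel': array([ 0.00025757, -0.00073156,  0.00289874, -0.00061069, -0.00028255,
        0.00033569]), 'effort': array([-2.49525961e-03, -4.15847039e+01, -3.14590752e+01,  6.83152350e-02,
        3.34629393e-02, -1.59866413e-04]), 'eef_pos': array([239.42401097, 603.60589832, 171.58859273]), 'ee_rot': array([-3.37450104e-04,  1.87785301e-01,  9.82209662e-01, -8.64195487e-04]), 'ft_force': array([ 0.31038213, -0.42859777, -0.15992156]), 'torque': array([-0.01632674, -0.00713427,  0.01984012]), 'gripper_force': 0.0, 'opening': 93.86305326335182}
scene [[-0.36, 0.67, -0.65, 1391.52], [0.93, 0.24, -0.27, 326.28], [-0.02, -0.7, -0.71, 960.03], [0.0, 0.0, 0.0, 1.0]]
rack [(0.58, [659.0, -133.0, 42.0]), (0.45, [621.0, -108.0, 66.0])]
cover [(0.62, [619.0, -106.0, 68.0]), (0.48, [677.0, 146.0, 3.0])]
board_tall [(0.59, [629.0, 148.0, 86.0])]
board_middle [(0.92, [551.0, 372.0, 78.0]), (0.74, [346.0, 351.0, 10.0])]
board_short [(0.6, [571.0, -338.0, 65.0])]
easel_tall [(0.86, [679.0, 146.0, 2.0]), (0.74, [549.0, 374.0, 75.0])]
easel_middle [(0.87, [593.0, 364.0, 12.0])]
easel_short [(0.68, [593.0, -307.0, 3.0])]
side [[0.99, -0.07, 0.09, 424.23], [-0.12, -0.49, 0.87, -1355.97], [-0.02, -0.87, -0.49, 831.48], [0.0, 0.0, 0.0, 1.0]]
rack [(0.79, [599.0, -202.0, 51.0])]
cover [(0.73, [611.0, -122.0, 66.0]), (0.5, [534.0, 330.0, 5.0])]
board_tall [(0.97, [625.0, 134.0, 92.0]), (0.65, [537.0, -567.0, 45.0])]
board_middle [(0.67, [341.0, 341.0, 14.0]), (0.56, [548.0, 357.0, 72.0])]
board_short [(0.76, [561.0, -364.0, 72.0]), (0.38, [427.0, 539.0, 18.0]), (0.36, [541.0, -376.0, 7.0])]
easel_tall [(0.58, [623.0, 110.0, 6.0]), (0.54, [425.0, 99.0, 13.0])]
easel_middle [(0.84, [534.0, 335.0, 4.0])]
easel_short [(0.93, [540.0, -376.0, 9.0])]
```

View pics/scene0.png

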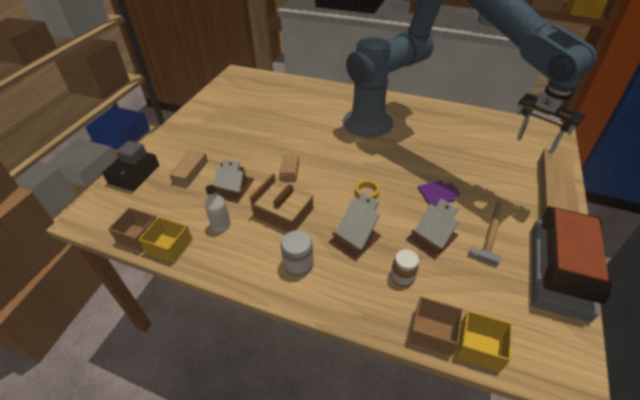

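View pics/side0.png

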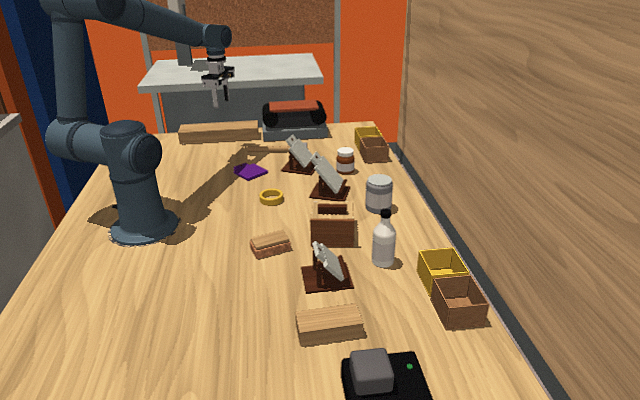

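The scene view shows three leaning white boards: short at (230,178), tall at (357,222) and middle at (435,226). The box with its cover is at (283,203), with the high end board at its upper left. The purple plate at (438,192) lies flat and isn't on an easel, so it is the decoy.

```bash
cat > fit.py <<'E'
from h import *
def planefit(P):
    rng=np.random.default_rng(0); best=None
    for _ in range(400):
        a=P[rng.choice(len(P),3,False)]; n=np.cross(a[1]-a[0],a[2]-a[0]); l=np.linalg.norm(n)
        if l<50: continue
        n/=l
        if not .5<abs(n[2])<.78: continue
        k=abs((P-a[0])@n)<2.5
        if best is None or k.sum()>best.sum(): best=k
    Q=P[best]; c=Q.mean(0); n=np.linalg.svd(Q-c,full_matrices=False)[2][2]; return n*np.sign(n[2]),c,Q
def board(P,H):
    n,c,Q=planefit(P)
    yaw=np.arctan2(n[1],n[0]); up=np.array([0,0,1])-n[2]*n; up/=np.linalg.norm(up); ya=np.cross(up,n)
    a=(Q-c)@ya; b=(Q-c)@up
    lo,hi=np.percentile(b,[1,99]); body=b<hi-38
    a0,a1=np.percentile(a[body],[1,99])
    o=c+ya*(a0+a1)/2+up*(lo+hi-H)/2-n*6
    return dict(n=n.round(3).tolist(),tilt=np.degrees(np.arcsin(n[2])).round(1),yaw=np.degrees(yaw).round(1),w=(a1-a0).round(1),h=(hi-lo).round(1),foot=o.round(1).tolist(),N=len(Q),top=(c+up*hi+ya*(a0+a1)/2-6*n).round(1).tolist())
E
python3 - <<'E'
from fit import *
C={n:(np.load(n+"0.npy").reshape(-1,3),cv2.imread(f"pics/{n}0.png")) for n in["scene","side"]}
def sel(n,c,r,z0,z1,sat=None):
    P,I=C[n]; hsv=cv2.cvtColor(I,cv2.COLOR_BGR2HSV).reshape(-1,3)
    k=(np.hypot(P[:,0]-c[0],P[:,1]-c[1])<r)&(P[:,2]>z0)&(P[:,2]<z1)
    if sat: k&=(hsv[:,1]<sat)
    return P[k]
for n in C:
  for nm,c,H in[("tall",(628,145),150),("mid",(551,368),125),("short",(567,-350),100)]:
    P=sel(n,c,100,22,160,70); print(n,nm,len(P),board(P,H) if len(P)>50 else 0)
  P=sel(n,(620,-110),130,62,74); r=cv2.minAreaRect(P[:,:2].astype(np.float32)); print("cov",len(P),P.mean(0),r)
  P=sel(n,(620,-110),130,78,92); print("hi end",len(P),P.mean(0),cv2.minAreaRect(P[:,:2].astype(np.float32)) if len(P) else 0)
  P=sel(n,(620,-110),130,92,110); print("bar/end",len(P),P.mean(0),cv2.minAreaRect(P[:,:2].astype(np.float32)))
# height map
P=np.vstack([C[n][0] for n in C]); P=P[np.isfinite(P).all(1)]
H=np.full((20,32),np.nan)
for x,y,z in P:
    i=int((x-200)//40); j=int((y+640)//40)
    if 0<=i<20 and 0<=j<32 and z<200: H[i,j]=np.nanmax([H[i,j],z])
print("y",[-640+40*j for j in range(32)])
for i in range(20): print(200+40*i,' '.join('%4.0f'%v for v in H[i]))
E
```

```text
scene tall 1435 {'n': [0.707, -0.28, 0.649], 'tilt': np.float64(40.5), 'yaw': np.float64(-21.6), 'w': np.float64(96.3), 'h': np.float64(145.8), 'foot': [670.0, 128.0, 26.9], 'N': 1055, 'top': [580.8, 163.3, 139.4]}
scene mid 1247 {'n': [0.695, -0.337, 0.635], 'tilt': np.float64(39.4), 'yaw': np.float64(-25.9), 'w': np.float64(96.0), 'h': np.float64(121.3), 'foot': [580.3, 353.5, 25.8], 'N': 870, 'top': [509.9, 387.6, 121.0]}
scene short 709 {'n': [0.76, 0.019, 0.649], 'tilt': np.float64(40.5), 'yaw': np.float64(1.5), 'w': np.float64(99.1), 'h': np.float64(98.1), 'foot': [592.0, -339.9, 25.9], 'N': 459, 'top': [527.7, -341.5, 101.2]}
cov 1164 [ 614.04160073 -115.08457851   66.1301177 ] ((607.6065673828125, -119.29441833496094), (159.8125, 132.76788330078125), 81.23088073730469)
hi end 206 [ 609.59778558 -156.97854254   86.13688781] ((602.5744018554688, -150.52777099609375), (99.92549133300781, 132.6216583251953), 80.43704986572266)
bar/end 161 [ 605.08754863 -140.35848459   94.09525199] ((603.9050903320312, -150.11959838867188), (97.13538360595703, 124.74627685546875), 80.794670104980
[... 3864 characters left out ...]
   5   58   71   72   72   73   72   74   55
840    3   72    8    6   74    8    7   71    4    5    4    5    4    4    6    5    4    4    4    5    5    3    4    3   66   71    7   73   72    8   73   63
880    4   73   72   72   72   72   71   74    5    4    4    5    4    6    4    5    5    4    6    4    6    4    4    6   70   72   71   73   72   72   74   66
920    4    3    2    3    4    2    3    2    4    3    4    4    4    5    3    4    5    4    4    4    3    3    5    4    5    4    4    4    4    6    4    3
960 -740 -742 -740 -742 -741 -742 -738 -741 -741 -741 -738 -742 -741 -742 -744  nan  nan  nan  nan  nan  nan  nan  nan  nan  nan  nan  nan  nan  nan  nan  nan  nan
```

jog_arm(plan=[{"translation":[0,0,-0.5],"rotation":[0,0,0],"fingers":0},{"translation":[-0.433,-0.392,-0.077],"rotation":[0,0,0],"fingers":0},{"translation":[-0.433,-0.392,-0.077],"rotation":[0,0,0],"fingers":0},{"translation":[-0.433,-0.392,-0.077],"rotation":[0,0,0],"fingers":0},{"translation":[-0.433,-0.392,-0.077],"rotation":[0,0,0],"fingers":0},{"translation":[-0.433,-0.392,-0.077],"rotation":[0,0,0],"fingers":0},{"translation":[-0.433,-0.392,-0.077],"rotation":[0,0,0],"fingers":0},{"translation":[-0.433,-0.392,-0.077],"rotation":[0,0,0],"fingers":0}])

```text
time: 1.9
eef_pos: [420.8, 235.6, 277.1]
ee_rot: [0.0, 0.188, 0.982, 0.0]
ft_force: [0.2, 0.1, -0.3]
opening: 47.0
gripper_force: 0.0
```

jog_arm(plan=[{"translation":[-0.433,-0.392,-0.077],"rotation":[0,0,0],"fingers":0},{"translation":[-0.433,-0.392,-0.077],"rotation":[0,0,0],"fingers":0},{"translation":[-0.433,-0.392,-0.077],"rotation":[0,0,0],"fingers":0},{"translation":[-0.433,-0.392,-0.077],"rotation":[0,0,0],"fingers":0},{"translation":[-0.433,-0.392,-0.077],"rotation":[0,0,0],"fingers":0},{"translation":[-0.433,-0.392,-0.077],"rotation":[0,0,0],"fingers":0},{"translation":[-0.433,-0.392,-0.077],"rotation":[0,0,0],"fingers":0},{"translation":[0,0,0],"rotation":[0,0,-0.09],"fingers":0}])

```text
time: 2.9
eef_pos: [601.6, -133.2, 329.9]
ee_rot: [-0.0, 0.098, 0.995, -0.0]
ft_force: [0.5, 0.9, 0.3]
opening: 47.0
gripper_force: 0.0
```

Run:
```python
from h import *
import cell
print([k for k in dir(cell) if not k.startswith('_')], getattr(cell,'pinch_z',None))
T,o=pose(); c=capture("wrist"); W=cam2world(c,T); P=cloud(c,W); np.save("w1.npy",P); cv2.imwrite("pics/w1.png",c["pixels"])
print({k:v for k,v in o.items() if k in("eef_pos","ee_rot","joint_pos","opening","time")}); print(np.array(c["tool_from_camera"]).round(2).tolist(),c["fx"],c["cx"],c["cy"],c["k1"])
print("yaw y",np.degrees(np.arctan2(T[1,1],T[0,1])))
Q=P.reshape(-1,3)
near=np.hypot(Q[:,0]-607,Q[:,1]+125)<140
for z0,z1 in[(62,73),(88,105)]:
    m=(near&(Q[:,2]>z0)&(Q[:,2]<z1)).reshape(P.shape[:2]).astype(np.uint8)
    n,l,s,_=cv2.connectedComponentsWithStats(m)
    for i in range(1,n):
        if s[i,4]>300:
            q=P[l==i]; print(z0,s[i].tolist(),np.median(q[:,2]),cv2.minAreaRect(q[:,:2].astype(np.float32)))
```

```text
['IKError', 'capture', 'get_obs', 'job_done', 'pinch_z', 'search_frame'] 18.8
{'time': 2.9, 'joint_pos': array([-4.01440157e-01,  8.45024691e-02,  1.45620373e+00, -4.00214725e-04,
        1.60130226e+00, -1.77497900e+00]), 'eef_pos': array([ 601.62052065, -133.19402802,  329.90976908]), 'ee_rot': array([-2.58089404e-04,  9.84749446e-02,  9.95139489e-01, -1.28917505e-04]), 'opening': 46.980095583330815}
[[0.0, -0.97, -0.24, 70.89], [1.0, 0.0, 0.0, -0.36], [-0.0, -0.24, 0.97, -213.73], [0.0, 0.0, 0.0, 1.0]] 295.3490949701038 320.67710209608515 200.0030889268505 -0.004701795786562682
yaw y 78.69728829278839
62 [284, 129, 95, 83, 6364] 69.89497553271468 ((605.4562377929688, -115.65709686279297), (149.15814208984375, 130.3165283203125), 80.70121765136719)
88 [275, 133, 12, 84, 592] 96.58125120512688 ((593.1549072265625, -194.08621215820312), (10.231346130371094, 128.550537109375), 80.6271743774414)
88 [327, 144, 15, 59, 762] 97.64180709656202 ((606.1046752929688, -113.26797485351562), (19.97854232788086, 90.5015869140625), 80.76490020751953)
```

View pics/w1.png

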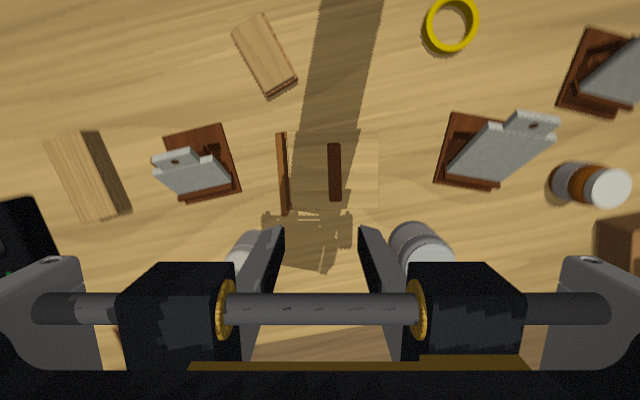

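The wrist view shows the end board at (281,173) and the grip bar at (334,172), so the high end is on the -y side. I'll grip the bar now.

jog_arm(plan=[{"translation":[0,0.2,0.4],"rotation":[0,0,-0.018],"fingers":0},{"translation":[0,0,0.6],"rotation":[0,0,0],"fingers":0},{"translation":[0,0,0.6],"rotation":[0,0,0],"fingers":0},{"translation":[0,0,0.6],"rotation":[0,0,0],"fingers":0},{"translation":[0,0,0.37],"rotation":[0,0,0],"fingers":0},{"translation":[0,0,0],"rotation":[0,0,0],"fingers":0},{"translation":[0,0,0],"rotation":[0,0,0],"fingers":1},{"translation":[0,0,0],"rotation":[0,0,0],"fingers":1}], force=30)

```text
time: 3.95
eef_pos: [606.5, -110.5, 76.3]
ee_rot: [0.002, 0.081, 0.997, -0.001]
ft_force: [-0.0, 0.1, -0.1]
opening: 30.3
gripper_force: 0.0
```

jog_arm(plan=[{"translation":[0,0,0],"rotation":[0,0,0],"fingers":1},{"translation":[0,0,0],"rotation":[0,0,0],"fingers":1},{"translation":[0,0,0],"rotation":[0,0,0],"fingers":1},{"translation":[0,0,-0.1],"rotation":[0,0,0],"fingers":1},{"translation":[0,0,-0.2],"rotation":[0,0,0],"fingers":1},{"translation":[0,0,-0.3],"rotation":[0,0,0],"fingers":1},{"translation":[0,0,-0.4],"rotation":[0,0,0],"fingers":1},{"translation":[0,0,0],"rotation":[0,0,0],"fingers":1}])

```text
time: 4.95
eef_pos: [607.6, -111.0, 179.3]
ee_rot: [0.005, 0.081, 0.997, -0.001]
ft_force: [-0.4, -1.1, 0.5]
opening: 0.7
gripper_force: 0.0
```

Run:
```python
from h import *
T,o=pose(); c=capture("wrist"); cv2.imwrite("pics/w2.png",c["pixels"]); s=capture("side"); cv2.imwrite("pics/s2.png",cv2.resize(s["pixels"][150:320,220:440],None,fx=3,fy=3))
W=cam2world(c,T);P=cloud(c,W);Q=P.reshape(-1,3);print(o["eef_pos"])
near=np.hypot(Q[:,0]-607,Q[:,1]+125)<140
for z0,z1 in[(62,73),(88,102)]:
    m=(near&(Q[:,2]>z0)&(Q[:,2]<z1)).reshape(P.shape[:2]).astype(np.uint8)
    n,l,st,_=cv2.connectedComponentsWithStats(m)
    for i in range(1,n):
        if st[i,4]>300:
            q=P[l==i]; print(z0,st[i].tolist(),np.median(q[:,2]),cv2.minAreaRect(q[:,:2].astype(np.float32)))
```

```text
[ 607.63017903 -110.9645215   179.32448101]
62 [245, 129, 142, 113, 12661] 69.74126932181423 ((604.4622802734375, -115.59196472167969), (150.71473693847656, 128.6565399169922), 80.96135711669922)
88 [231, 131, 19, 121, 1365] 96.21059972202806 ((592.9965209960938, -193.91639709472656), (10.743125915527344, 127.98880004882812), 80.60601043701172)
88 [309, 150, 20, 77, 1488] 97.55304047030191 ((600.3735961914062, -112.42939758300781), (19.898983001708984, 79.52569580078125), 81.1405029296875)
```

View pics/w2.png

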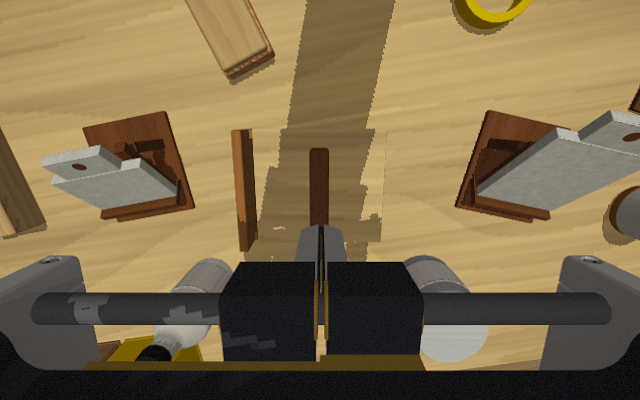

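View pics/s2.png

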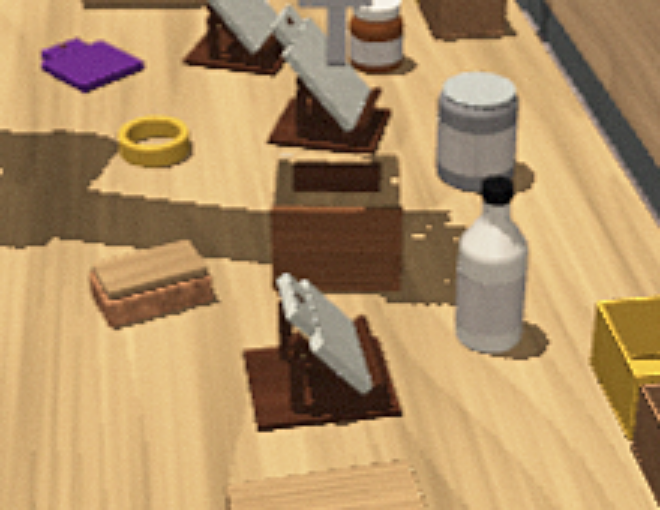

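jog_arm(plan=[{"translation":[0,-0.02,0],"rotation":[0,0,0],"fingers":0},{"translation":[0,0,0],"rotation":[0,0,0],"fingers":0},{"translation":[0,0,0.1],"rotation":[0,0,0],"fingers":0},{"translation":[0,0,0.4],"rotation":[0,0,0],"fingers":0},{"translation":[0,0,0.4],"rotation":[0,0,0],"fingers":0},{"translation":[0,0,0.17],"rotation":[0,0,0],"fingers":0},{"translation":[0,0,0],"rotation":[0,0,0],"fingers":0},{"translation":[0,0,0],"rotation":[0,0,0],"fingers":0}], force=40)

```text
time: 6.05
eef_pos: [605.7, -112.4, 68.2]
ee_rot: [0.001, 0.081, 0.997, -0.0]
ft_force: [0.6, 0.6, 0.5]
opening: 47.0
gripper_force: 0.0
```

jog_arm(plan=[{"translation":[0,0,0],"rotation":[0,0,0],"fingers":1},{"translation":[0,0,0],"rotation":[0,0,0],"fingers":1},{"translation":[0,0,0],"rotation":[0,0,0],"fingers":1},{"translation":[0,0,0],"rotation":[0,0,0],"fingers":1},{"translation":[0,0,0],"rotation":[0,0,0],"fingers":1},{"translation":[0,0,0],"rotation":[0,0,0],"fingers":1},{"translation":[0,0,0],"rotation":[0,0,0],"fingers":1},{"translation":[0,0,0],"rotation":[0,0,0],"fingers":1}])

```text
time: 7.05
eef_pos: [604.4, -111.9, 66.4]
ee_rot: [-0.0, 0.081, 0.997, 0.0]
ft_force: [1.1, 0.6, -0.0]
opening: 0.7
gripper_force: 0.0
```

Run:
```python
from h import *
T,o=pose(); print(o); c=capture("wrist"); s=capture("side")
cv2.imwrite("pics/c3.png",np.hstack([cv2.resize(c["pixels"][100:300,200:440],None,fx=1.6,fy=2),cv2.resize(s["pixels"][150:270,270:400],None,fx=3,fy=400/120)]))
T,o=pose();print(o["eef_pos"],o["ee_rot"])
```

```text
{'time': 7.05, 'joint_pos': array([-3.67331447e-01,  2.78002039e-01,  1.72405273e+00, -1.87170362e-06,
        1.13959327e+00, -1.77626782e+00]), 'joint_vel': array([-0.00053729,  0.0017858 ,  0.00177423,  0.00105185, -0.00065081,
       -0.00121631]), 'effort': array([-2.96074004e-04, -3.99762511e+01, -2.85583556e+01, -2.81472900e-02,
        7.00189825e-02,  4.22913843e-06]), 'eef_pos': array([ 604.36687984, -111.91013772,   66.44174223]), 'ee_rot': array([-2.68003940e-05,  8.08412698e-02,  9.96726988e-01,  7.00638484e-06]), 'ft_force': array([ 1.05376106,  0.62482706, -0.03420397]), 'torque': array([0.0299628 , 0.0154842 , 0.00220143]), 'gripper_force': 0.0, 'opening': 0.6683157128732033}
[ 604.39451565 -111.88564708   66.46676891] [ 8.61160756e-06  8.07988788e-02  9.96730425e-01 -1.86867606e-05]
```

View pics/c3.png

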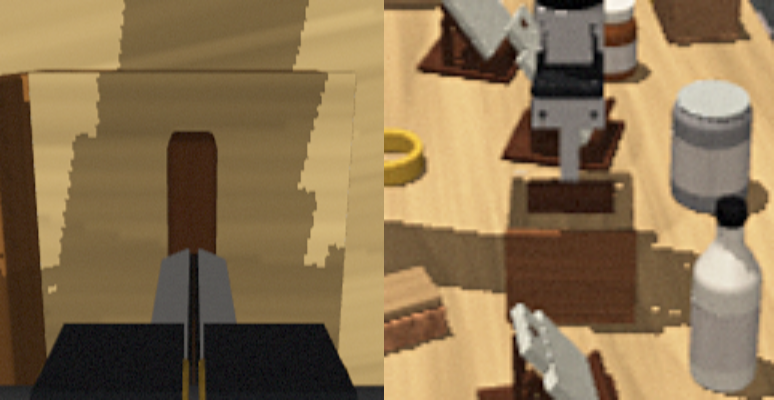

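Run:
```python
from h import *
T,o=pose(); c=capture("wrist"); P=cloud(c,cam2world(c,T)); s=capture("side"); S=cloud(s,cam2world(s))
print(o["eef_pos"])
for v in range(140,290,10): print(v,P[v,322].round(),P[v,312].round(), c["z_map"][v,312])
print("side")
for v in range(170,226,3): print(v,[S[v,u].round().tolist() for u in (326,332,336)])
```

```text
[ 604.39451565 -111.88564708   66.46676891]
140 [ 544. -101.   70.] [ 543. -108.   71.] 205.64526
150 [ 551. -102.   69.] [ 550. -109.   70.] 207.78421
160 [ 558. -104.   69.] [ 557. -110.   71.] 208.34843
170 [ 561. -104.   94.] [ 560. -110.   95.] 186.61353
180 [ 567. -105.   98.] [ 566. -111.   98.] 184.41142
190 [ 573. -106.   97.] [ 572. -112.   98.] 185.78915
200 [ 580. -107.   99.] [ 579. -114.   97.] 189.3156
210 [ 586. -108.   98.] [ 585. -115.   98.] 189.66374
220 [ 593. -109.   97.] [ 592. -116.   98.] 190.90367
230 [ 597. -110.  107.] [ 594. -116.  112.] 178.4611
240 [ 596. -110.  126.] [ 593. -115.  129.] 161.37375
250 [ 595. -110.  140.] [ 594. -115.  142.] 148.9264
260 [ 596. -110.  150.] [ 594. -114.  153.] 137.76747
270 [ 596. -110.  160.] [ 570. -109.  210.] 77.4986
280 [ 596. -110.  168.] [ 570. -109.  215.] 72.65462
side
170 [[584.0, -162.0, 239.0], [601.0, -163.0, 238.0], [612.0, -166.0, 239.0]]
173 [[581.0, -181.0, 239.0], [598.0, -185.0, 240.0], [610.0, -182.0, 237.0]]
176 [[579.0, -196.0, 237.0], [595.0, -202.0, 239.0], [607.0, -203.0, 239.0]]
179 [[580.0, -19
[... 457 characters left out ...]
7.0, -127.0, 129.0], [654.0, 93.0, 3.0]]
200 [[616.0, 81.0, 0.0], [607.0, -125.0, 118.0], [650.0, 71.0, 3.0]]
203 [[598.0, -57.0, 69.0], [607.0, -123.0, 106.0], [630.0, -58.0, 67.0]]
206 [[589.0, -121.0, 96.0], [608.0, -119.0, 93.0], [620.0, -120.0, 93.0]]
209 [[589.0, -120.0, 85.0], [607.0, -123.0, 85.0], [619.0, -127.0, 86.0]]
212 [[589.0, -118.0, 73.0], [607.0, -124.0, 74.0], [620.0, -121.0, 72.0]]
215 [[588.0, -128.0, 68.0], [606.0, -131.0, 68.0], [620.0, -123.0, 62.0]]
218 [[585.0, -147.0, 69.0], [604.0, -144.0, 65.0], [616.0, -144.0, 64.0]]
221 [[578.0, -197.0, 90.0], [596.0, -200.0, 90.0], [608.0, -199.0, 89.0]]
224 [[578.0, -198.0, 80.0], [596.0, -199.0, 79.0], [608.0, -200.0, 78.0]]
```

Run:
```python
from h import *
P=np.load("w1.npy").reshape(-1,3); T=np.eye(4); T[:3,:3]=quat([-2.58e-4,.09847,.99514,-1.3e-4]).as_matrix(); T[:3,3]=[601.62,-133.19,329.91]
Q=(P-T[:3,3])@T[:3,:3]; Q=Q[np.isfinite(Q).all(1)]
k=(abs(Q[:,0])<40)&(abs(Q[:,1])<60)&(Q[:,2]>-130)&(Q[:,2]<60)
K=Q[k]; print(len(K),np.percentile(K[:,2],[0,50,90,98,100]))
for z in range(-130,40,10):
    q=K[(K[:,2]>=z)&(K[:,2]<z+10)]
    for s in(-1,1):
        r=q[q[:,1]*s>0]
        if len(r): print(z,s,len(r),r.min(0).round(),r.max(0).round())
```

```text
5145 [-129.98775239  -89.03584204  -51.76970781  -39.78854143  -33.82859653]
-130 -1 248 [ -10.  -26. -130.] [   7.  -25. -120.]
-130 1 252 [  -9.   24. -130.] [   7.   25. -120.]
-120 -1 200 [  -9.  -33. -120.] [  11.  -25. -110.]
-120 1 192 [ -10.   24. -120.] [  11.   32. -110.]
-110 -1 407 [  -9.  -36. -110.] [  11.  -23. -100.]
-110 1 415 [  -9.   23. -110.] [  11.   35. -100.]
-100 -1 396 [  -4.  -36. -100.] [ 11. -23. -90.]
-100 1 396 [  -3.   23. -100.] [ 11.  35. -90.]
-90 -1 346 [ -8. -36. -90.] [ 11. -24. -80.]
-90 1 360 [ -8.  23. -90.] [ 11.  35. -80.]
-80 -1 299 [ -7. -36. -80.] [ 11. -24. -70.]
-80 1 294 [ -7.  23. -80.] [ 11.  35. -70.]
-70 -1 248 [ -7. -36. -70.] [ 11. -24. -60.]
-70 1 247 [ -8.  23. -70.] [ 11.  35. -60.]
-60 -1 203 [ -7. -36. -60.] [ 11. -24. -50.]
-60 1 202 [ -7.  23. -60.] [ 11.  35. -50.]
-50 -1 165 [ -8. -35. -50.] [ 11. -24. -40.]
-50 1 163 [ -7.  23. -50.] [ 11.  35. -40.]
-40 -1 57 [ -7. -33. -40.] [ 10. -24. -35.]
-40 1 55 [ -7.  23. -40.] [ 11.  30. -34.]
```

The reported TCP is about 32 mm past the real fingertips. The wrist depth and the side camera both show this: the tips are at tool z ≈ -32, so the pads are at about -51. I'll use that offset from here and go deeper.

jog_arm(plan=[{"translation":[0,0,-0.2],"rotation":[0,0,0],"fingers":0},{"translation":[0,-0.01,0],"rotation":[0,0,0],"fingers":0},{"translation":[0,0,0],"rotation":[0,0,0],"fingers":0},{"translation":[0,0,0],"rotation":[0,0,0],"fingers":0},{"translation":[0,0,0.2],"rotation":[0,0,0],"fingers":0},{"translation":[0,0,0.25],"rotation":[0,0,0],"fingers":0},{"translation":[0,0,0],"rotation":[0,0,0],"fingers":1},{"translation":[0,0,0],"rotation":[0,0,0],"fingers":1}], force=30)

```text
time: 8.25
eef_pos: [604.2, -112.9, 41.3]
ee_rot: [-0.0, 0.081, 0.997, 0.0]
ft_force: [0.4, -0.3, 0.7]
opening: 30.4
gripper_force: 0.0
```

jog_arm(plan=[{"translation":[0,0,0],"rotation":[0,0,0],"fingers":1},{"translation":[0,0,0],"rotation":[0,0,0],"fingers":1},{"translation":[0,0,0],"rotation":[0,0,0],"fingers":1},{"translation":[0,0,-0.05],"rotation":[0,0,0],"fingers":1},{"translation":[0,0,-0.2],"rotation":[0,0,0],"fingers":1},{"translation":[0,0,-0.3],"rotation":[0,0,0],"fingers":1},{"translation":[0,0,-0.45],"rotation":[0,0,0],"fingers":1},{"translation":[0,0,0],"rotation":[0,0,0],"fingers":1}])

```text
time: 9.25
eef_pos: [607.4, -114.1, 147.2]
ee_rot: [0.005, 0.081, 0.997, -0.001]
ft_force: [0.1, -0.6, -2.6]
opening: 19.8
gripper_force: 30.0
```

jog_arm(plan=[{"translation":[0.15,-0.25,0],"rotation":[0,0,0],"fingers":1},{"translation":[0.3,-0.45,0],"rotation":[0,0,0],"fingers":1},{"translation":[0.3,-0.45,0],"rotation":[0,0,0],"fingers":1},{"translation":[0.3,-0.46,0],"rotation":[0,0,0],"fingers":1},{"translation":[0.3,-0.46,0],"rotation":[0,0,0],"fingers":1},{"translation":[0.3,-0.46,0],"rotation":[0,0,0],"fingers":1},{"translation":[0.3,-0.46,0],"rotation":[0,0,0],"fingers":1},{"translation":[0.19,-0.27,0.1],"rotation":[0,0,0],"fingers":1}])

```text
time: 10.25
eef_pos: [338.6, -401.6, 131.1]
ee_rot: [-0.0, 0.082, 0.997, -0.0]
ft_force: [1.0, 0.4, -1.8]
opening: 19.9
gripper_force: 30.0
```

jog_arm(plan=[{"translation":[0,0,0.4],"rotation":[0,0,0],"fingers":1},{"translation":[0,0,0.4],"rotation":[0,0,0],"fingers":1},{"translation":[0,0,0.3],"rotation":[0,0,0],"fingers":1},{"translation":[0,0,0.2],"rotation":[0,0,0],"fingers":1},{"translation":[0,0,0.1],"rotation":[0,0,0],"fingers":1},{"translation":[0,0,0],"rotation":[0,0,0],"fingers":1},{"translation":[0,0,0],"rotation":[0,0,0],"fingers":1},{"translation":[0,0,0],"rotation":[0,0,0],"fingers":1}])

```text
time: 11.25
eef_pos: [340.9, -400.9, -7.6]
ee_rot: [0.0, 0.081, 0.997, -0.001]
ft_force: [0.1, 0.0, -2.2]
opening: 19.9
gripper_force: 30.0
```

jog_arm(plan=[{"translation":[0,0,0.06],"rotation":[0,0,0],"fingers":1},{"translation":[0,0,0.02],"rotation":[0,0,0],"fingers":1},{"translation":[0,0,0.01],"rotation":[0,0,0],"fingers":1},{"translation":[0,0,0],"rotation":[0,0,0],"fingers":1},{"translation":[0,0,0.005],"rotation":[0,0,0],"fingers":1},{"translation":[0,0,0],"rotation":[0,0,0],"fingers":1},{"translation":[0,0,0],"rotation":[0,0,0],"fingers":1},{"translation":[0,0,0],"rotation":[0,0,0],"fingers":1}])

```text
time: 12.25
eef_pos: [340.6, -400.3, -17.6]
ee_rot: [0.0, 0.081, 0.997, -0.0]
ft_force: [-2.2, 1.6, 5.3]
opening: 19.9
gripper_force: 30.0
```

jog_arm(plan=[{"translation":[0,0,0],"rotation":[0,0,0],"fingers":0},{"translation":[0,0,0],"rotation":[0,0,0],"fingers":0},{"translation":[0,0,0],"rotation":[0,0,0],"fingers":0},{"translation":[0,0,-0.1],"rotation":[0,0,0],"fingers":0},{"translation":[0,0,-0.5],"rotation":[0,0,0],"fingers":0},{"translation":[0,0,-0.6],"rotation":[0,0,0],"fingers":0},{"translation":[0,0,-0.6],"rotation":[0,0,0],"fingers":0},{"translation":[-0.25,0.5,-0.2],"rotation":[0,0,0],"fingers":0}])

```text
time: 13.25
eef_pos: [374.1, -358.4, 187.9]
ee_rot: [0.003, 0.083, 0.997, -0.004]
ft_force: [1.2, -0.8, 0.3]
opening: 47.1
gripper_force: 0.0
```

jog_arm(plan=[{"translation":[-0.25,0.5,-0.2],"rotation":[0,0,0],"fingers":0},{"translation":[-0.25,0.5,-0.2],"rotation":[0,0,0],"fingers":0},{"translation":[-0.25,0.5,-0.2],"rotation":[0,0,0],"fingers":0},{"translation":[-0.25,0.5,-0.2],"rotation":[0,0,0],"fingers":0},{"translation":[-0.25,0.5,-0.2],"rotation":[0,0,0],"fingers":0},{"translation":[-0.25,0.5,-0.2],"rotation":[0,0,0],"fingers":0},{"translation":[-0.25,0.55,-0.2],"rotation":[0,0,0],"fingers":0},{"translation":[0,0,0],"rotation":[0,0,0],"fingers":0}])

```text
time: 14.25
eef_pos: [604.3, -30.6, 324.0]
ee_rot: [0.002, 0.078, 0.997, -0.0]
ft_force: [-0.3, -0.5, -1.1]
opening: 46.9
gripper_force: 0.0
```

```bash
cat > look.py <<'E'
from fit import *
def look(name):
    T,o=pose(); c=capture("wrist"); P=cloud(c,cam2world(c,T)); cv2.imwrite(f"pics/{name}.png",c["pixels"])
    sat=cv2.cvtColor(c["pixels"],cv2.COLOR_BGR2HSV)[...,1]
    print("t",o["time"],"eef",o["eef_pos"].round(1),"yaw",np.degrees(np.arctan2(T[1,1],T[0,1])).round(2),"q",o["joint_pos"].round(2))
    return T,P,sat
def boardfit(P,sat,c,H,T=None):
    k=(np.hypot(P[...,0]-c[0],P[...,1]-c[1])<100)&(P[...,2]>22)&(P[...,2]<170)&(sat<70)
    if T is not None:
        Q=(P-T[:3,3])@T[:3,:3]; k&=Q[...,2]>-20
    print(k.sum(),board(P[k],H))
def rackfit(P):
    near=np.hypot(P[...,0]-605,P[...,1]+121)<140
    for z0,z1 in[(88,103),(44,55),(56,66)]:
        m=(near&(P[...,2]>z0)&(P[...,2]<z1)).astype(np.uint8)
        n,l,s,_=cv2.connectedComponentsWithStats(m)
        for i in range(1,n):
            if s[i,4]>150:
                q=P[l==i]; print(z0,s[i].tolist(),np.median(q[:,2]).round(1),np.round(cv2.minAreaRect(q[:,:2].astype(np.float32))[0],1),[np.round(v,1) for v in cv2.minAreaRect(q[:,:2].astype(np.float32))[1:]])
E
python3 - <<'E'
from look import *
T,P,s=look("w4"); rackfit(P); boardfit(P,s,(628,142),150,T)
P1=np.load("w1.npy"); s1=cv2.cvtColor(cv2.imread("pics/w1.png"),cv2.COLOR_BGR2HSV)[...,1]
boardfit(P1,s1,(628,142),150); boardfit(P1,s1,(565,-343),100)
E
```

```text
t 14.25 eef [604.3 -30.6 324. ] yaw 81.02 q [-0.24  0.06  1.5   0.    1.59 -1.65]
88 [207, 140, 15, 83, 671] 96.2 [ 592.6 -193.8] [array([ 11.1, 127.2]), np.float64(80.7)]
44 [223, 146, 86, 66, 3562] 49.8 [ 606.5 -121.9] [array([138.1, 109.4]), np.float64(80.7)]
56 [219, 139, 96, 79, 1748] 61.6 [ 606. -117.] [array([149. , 129.5]), np.float64(80.9)]
4110 {'n': [0.709, -0.279, 0.647], 'tilt': np.float64(40.3), 'yaw': np.float64(-21.5), 'w': np.float64(97.1), 'h': np.float64(146.1), 'foot': [666.2, 125.8, 31.9], 'N': 3621, 'top': [577.0, 160.9, 144.8]}
4511 {'n': [0.709, -0.281, 0.646], 'tilt': np.float64(40.3), 'yaw': np.float64(-21.6), 'w': np.float64(94.6), 'h': np.float64(144.1), 'foot': [664.9, 124.8, 32.5], 'N': 3905, 'top': [576.6, 159.8, 144.7]}
2504 {'n': [0.761, 0.023, 0.649], 'tilt': np.float64(40.5), 'yaw': np.float64(1.7), 'w': np.float64(98.0), 'h': np.float64(100.4), 'foot': [591.1, -341.9, 30.0], 'N': 2149, 'top': [526.2, -343.9, 106.3]}
```

View pics/w4.png

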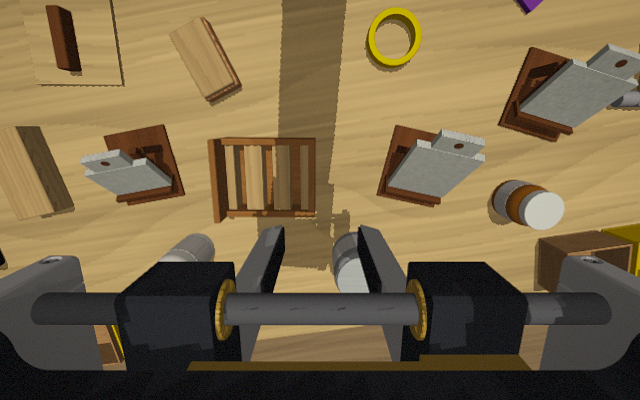

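The cover lies flat with its grip bar up at (60,38). The open box shows three slots at x ≈ 232, 270 and 300, and the tall board is at (437,165). Next I'll plan the tall grasp, with a joint check.

```bash
cat > plan.py <<'E'
from h import *
from scipy.optimize import least_squares
D=np.array([[1.01888,.24578,1.55898,239.42,603.61,171.6],[-.40144,.0845,1.4562,601.62,-133.2,329.9],[-.36733,.278,1.72405,604.37,-111.9,66.44]])
off=112.
def prep():
    r=np.sqrt(D[:,3]**2+D[:,4]**2-off**2)
    f=lambda p:np.r_[p[0]*np.sin(D[:,1])+p[1]*np.sin(D[:,1]+D[:,2])+p[2]-r, p[0]*np.cos(D[:,1])+p[1]*np.cos(D[:,1]+D[:,2])+p[3]-D[:,5]]
    return least_squares(f,[450,400,0,0])
s_=prep(); L1,L2,b,hz=s_.x
DW=250.
def ik(T):
    w=T[:3,3]-DW*T[:3,2]; rr=np.sqrt(w[0]**2+w[1]**2-off**2)-b; q1=np.arctan2(w[1],w[0])-np.arctan2(off,rr+b); z=w[2]-(hz+DW)
    c=(rr*rr+z*z-L1*L1-L2*L2)/(2*L1*L2); q3=np.arccos(np.clip(c,-1,1)); q2=np.arctan2(rr,z)-np.arctan2(L2*np.sin(q3),L1+L2*np.cos(q3))
    M=(R.from_euler("z",q1)*R.from_euler("y",q2+q3)).inv()*R.from_matrix(T[:3,:3])*R.from_euler("z",-np.pi/2)
    e=M.as_euler("ZYZ"); return np.r_[q1,q2,q3,e].round(2)
def upright(yaw,pos):  # tool down, y at yaw
    T=np.eye(4); y=np.array([np.cos(yaw),np.sin(yaw),0]); z=np.array([0,0,-1.]); T[:3,:3]=np.c_[np.cross(y,z),y,z]; T[:3,3]=pos; return T
def lean(yaw,foot,s,back=0,tz=51,tilt=np.radians(40)):  # grasp s mm up the board
    n=np.array([np.cos(tilt)*np.cos(yaw),np.cos(tilt)*np.sin(yaw),np.sin(tilt)]); up=np.array([0,0,1])-n[2]*n; up/=np.linalg.norm(up)
    T=np.eye(4); T[:3,:3]=np.c_[np.cross(n,-up),n,-up]; T[:3,3]=np.array(foot)+up*(s+back-tz); return T
def rows(A,B,n,dec=3):
    rv=R.from_matrix(A[:3,:3].T@B[:3,:3]).as_rotvec(); T=A.copy(); C=A.copy()
    for i in range(n):
        p=A[:3,3]+(B[:3,3]-A[:3,3])*(i+1)/n
        t=np.round(C[:3,:3].T@(p-C[:3,3])/100,dec); r=np.round(rv/n/2,dec)
        C[:3,3]=C[:3,3]+C[:3,:3]@(t*100); C[:3,:3]=C[:3,:3]@R.from_rotvec(r*2).as_matrix()
        print(t.tolist(),r.tolist(), "" if i%3!=2 and i<n-1 else ik(C).tolist())
    print("mm/row %.1f deg/row %.1f end %s"%(np.linalg.norm(B[:3,3]-A[:3,3])/n,np.degrees(np.linalg.norm(rv))/n,C[:3,3].round(1))); return C
E
python3 - <<'E'
from plan import *
print(s_.x.round(1),s_.fun.round(1))
T,o=pose(); print(o["joint_pos"].round(2), ik(T), o["eef_pos"])
f=(669,126,28); y=np.radians(-21.5)
C=rows(T,lean(y,f,133,110),12); rows(C,lean(y,f,133),3)
E
```

```text
[278.4 568.9  14.5  35.1] [-4.   0.7  3.3  1.7 -0.3 -1.4]
[-0.24  0.06  1.5  -0.    1.59 -1.65] [-0.24  0.04  1.52 -0.    1.59 -1.65] [603.13004226 -32.25974355 322.68593428]
[0.067, 0.161, 0.123] [-0.021, -0.026, 0.071] 
[0.096, 0.144, 0.125] [-0.021, -0.026, 0.071] 
[0.121, 0.124, 0.125] [-0.021, -0.026, 0.071] [-0.2, -0.18, 1.8, 0.1, 1.35, -1.2]
[0.143, 0.099, 0.123] [-0.021, -0.026, 0.071] 
[0.162, 0.073, 0.118] [-0.021, -0.026, 0.071] 
[0.176, 0.044, 0.112] [-0.021, -0.026, 0.071] [-0.11, -0.39, 2.07, 0.08, 1.08, -0.68]
[0.186, 0.013, 0.104] [-0.021, -0.026, 0.071] 
[0.191, -0.017, 0.094] [-0.021, -0.026, 0.071] 
[0.191, -0.048, 0.083] [-0.021, -0.026, 0.071] [0.06, -0.49, 2.25, -0.14, 0.83, 0.03]
[0.186, -0.079, 0.07] [-0.021, -0.026, 0.071] 
[0.176, -0.106, 0.057] [-0.021, -0.026, 0.071] 
[0.161, -0.133, 0.043] [-0.021, -0.026, 0.071] [0.28, -0.38, 2.27, -0.61, 0.75, 0.99]
mm/row 21.3 deg/row 9.0 end [554.2 171.2 175.1]
[-0.001, -0.002, 0.367] [0.001, -0.0, -0.0] 
[-0.0, -0.002, 0.366] [0.001, -0.0, -0.0] 
[-0.001, -0.001, 0.367] [0.001, -0.0, -0.0] [0.19, -0.03, 2.12, -0.71, 0.55, 1.09]
mm/row 36.7 deg/row 0.1 end [620.  145.3  90.8]
```

jog_arm(plan=[{"translation":[0.067,0.161,0.123],"rotation":[-0.021,-0.026,0.071],"fingers":0.15},{"translation":[0.096,0.144,0.125],"rotation":[-0.021,-0.026,0.071],"fingers":0.15},{"translation":[0.121,0.124,0.125],"rotation":[-0.021,-0.026,0.071],"fingers":0.15},{"translation":[0.143,0.099,0.123],"rotation":[-0.021,-0.026,0.071],"fingers":0.15},{"translation":[0.162,0.073,0.118],"rotation":[-0.021,-0.026,0.071],"fingers":0.15},{"translation":[0.176,0.044,0.112],"rotation":[-0.021,-0.026,0.071],"fingers":0.15},{"translation":[0.186,0.013,0.104],"rotation":[-0.021,-0.026,0.071],"fingers":0.15},{"translation":[0.191,-0.017,0.094],"rotation":[-0.021,-0.026,0.071],"fingers":0.15}])

```text
time: 15.3
eef_pos: [569.2, 100.9, 222.5]
ee_rot: [0.208, 0.598, 0.761, 0.141]
ft_force: [-0.8, 0.2, -0.4]
opening: 39.8
gripper_force: 0.0
```

jog_arm(plan=[{"translation":[0.191,-0.048,0.083],"rotation":[-0.021,-0.026,0.071],"fingers":0.15},{"translation":[0.186,-0.079,0.07],"rotation":[-0.021,-0.026,0.071],"fingers":0.15},{"translation":[0.176,-0.106,0.057],"rotation":[-0.021,-0.026,0.071],"fingers":0.15},{"translation":[0.161,-0.133,0.043],"rotation":[-0.021,-0.026,0.071],"fingers":0.15},{"translation":[0,0,0],"rotation":[0,0,0],"fingers":0.15},{"translation":[0,0,0],"rotation":[0,0,0],"fingers":0.15},{"translation":[0,0,0],"rotation":[0,0,0],"fingers":0.15},{"translation":[0,0,0],"rotation":[0,0,0],"fingers":0.15}])

```text
time: 16.3
eef_pos: [555.0, 155.9, 181.9]
ee_rot: [0.273, 0.753, 0.571, 0.181]
ft_force: [-0.8, 0.0, 0.6]
opening: 39.7
gripper_force: 0.0
```

Run:
```python
from look import *
from plan import *
T,P,s=look("w5"); print(ik(T))
Q=(P-T[:3,3])@T[:3,:3]; far=P.copy(); far[Q[...,2]<-20]=np.nan
boardfit(far,s,(628,142),150)
f=(669,126,28); y=np.radians(-21.5)
rows(T,lean(y,f,133),4)
# board points in the tool frame of the target
B=lean(y,f,133); k=(np.hypot(P[...,0]-590,P[...,1]-157)<60)&(s<70)&(Q[...,2]>-20); q=(P[k]-B[:3,3])@B[:3,:3]; k=(q[:,2]<-20); print("y in tgt tool",len(q),np.percentile(q[k][:,1],[2,20,50,80,98]).round(1),"x",np.percentile(q[k][:,0],[1,99]).round(1),"top z",np.percentile(q[:,2],1))
```

```text
t 16.3 eef [555.  155.9 181.9] yaw -14.62 q [ 0.27 -0.23  2.15 -0.56  0.73  0.87]
[ 0.22 -0.43  2.29 -0.49  0.76  0.76]Traceback (most recent call last):
  File "<stdin>", line 5, in <module>
  File "look.py", line 11, in boardfit
    print(k.sum(),board(P[k],H))
                  ~~~~~^^^^^^^^
  File "fit.py", line 17, in board
    a0,a1=np.percentile(a[body],[1,99])
          ~~~~~~~~~~~~~^^^^^^^^^^^^^^^^
    return _quantile_unchecked(
        a, q, axis, out, overwrite_input, method, keepdims, weights)
    return _ureduce(a,
                    func=_quantile_ureduce_func,
    ...<5 lines>...
                    overwrite_input=overwrite_input,
                    method=method)
    r = func(a, **kwargs)
    result = _quantile(arr,
                       quantiles=q,
    ...<2 lines>...
                       out=out,
                       weights=wgt)
    slices_having_nans = np.isnan(arr[-1, ...])
                                  ~~~^^^^^^^^^
IndexError: index -1 is out of bounds for axis 0 with size 0
```

View pics/w5.png

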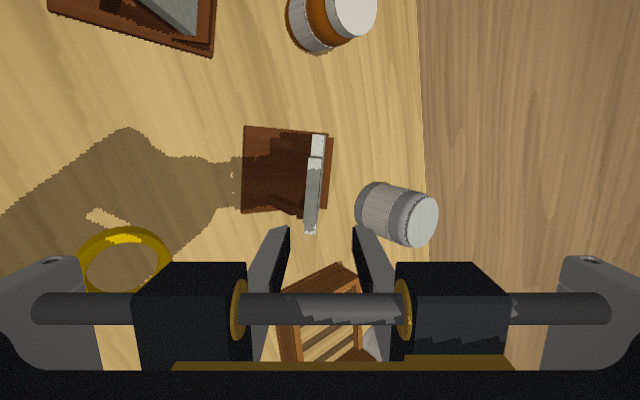

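Run:
```python
from look import *
from plan import *
T,P,s=look("w5b")
f=(669,126,28); y=np.radians(-21.5); B=lean(y,f,133)
q=(P-B[:3,3])@B[:3,:3]; Q=(P-T[:3,3])@T[:3,:3]
k=(s<70)&(Q[...,2]>-10)&(abs(q[...,1])<25)&(abs(q[...,0])<70)&(q[...,2]<90)&(q[...,2]>-100)
K=q[k]; print(k.sum())
for z in range(-90,90,15):
    r=K[(K[:,2]>=z)&(K[:,2]<z+15)]
    if len(r)>5: print(z,len(r),"x",np.percentile(r[:,0],[2,98]).round(1),"y",np.percentile(r[:,1],[2,50,98]).round(1))
C=rows(T,lean(y,f,133,60),2); rows(C,B,2)
```

```text
t 16.35 eef [554.9 156.  181.7] yaw -14.61 q [ 0.27 -0.23  2.15 -0.56  0.73  0.87]
1450
-75 919 x [-28.7  29. ] y [-6.3 -0.4  5.4]
-60 30 x [-23.6  29.6] y [-5.3  4.9  5.6]
-45 403 x [-49.2  48.9] y [-6.2 -0.2  5.4]
-30 19 x [-42.5  47.2] y [3.5 5.4 5.5]
-15 17 x [-41.8  40.2] y [5.4 5.4 5.5]
0 17 x [-44.1  49.3] y [3.7 5.4 5.5]
15 12 x [-40.2  43.9] y [5.3 5.4 5.4]
30 15 x [-43.1  48.3] y [4.1 5.4 5.4]
45 10 x [-41.6  39.8] y [5.3 5.4 5.4]
60 6 x [-44.6  48.7] y [4.4 5.3 5.4]
[0.066, -0.031, 0.258] [-0.007, -0.007, 0.024] 
[0.069, -0.039, 0.257] [-0.007, -0.007, 0.024] [0.23, -0.22, 2.21, -0.64, 0.66, 1.03]
mm/row 26.8 deg/row 2.9 end [584.1 159.5 136.8]
[0.0, 0.001, 0.3] [-0.0, 0.0, -0.0] 
[0.001, 0.0, 0.3] [-0.0, 0.0, -0.0] [0.19, -0.03, 2.12, -0.71, 0.56, 1.09]
mm/row 30.0 deg/row 0.1 end [619.9 145.3  90.8]
```

jog_arm(plan=[{"translation":[0.066,-0.031,0.258],"rotation":[-0.007,-0.007,0.024],"fingers":0.15},{"translation":[0.069,-0.039,0.257],"rotation":[-0.007,-0.007,0.024],"fingers":0.15},{"translation":[0,0,0],"rotation":[0,0,0],"fingers":0.15},{"translation":[0,0,0.2],"rotation":[0,0,0],"fingers":0.15},{"translation":[0,0,0.2],"rotation":[0,0,0],"fingers":0.15},{"translation":[0,0,0.2],"rotation":[0,0,0],"fingers":0.15},{"translation":[0,0,0],"rotation":[0,0,0],"fingers":0.15},{"translation":[0,0,0],"rotation":[0,0,0],"fingers":0.15}], force=25)

```text
time: 17.4
eef_pos: [619.6, 146.1, 91.5]
ee_rot: [0.282, 0.777, 0.528, 0.192]
ft_force: [-0.7, 0.4, -0.5]
opening: 40.2
gripper_force: 0.0
```

jog_arm(plan=[{"translation":[0,0,0],"rotation":[0,0,0],"fingers":1},{"translation":[0,0,0],"rotation":[0,0,0],"fingers":1},{"translation":[0,0,0],"rotation":[0,0,0],"fingers":1},{"translation":[0,0,0],"rotation":[0,0,0],"fingers":1},{"translation":[0,0,0],"rotation":[0,0,0],"fingers":1},{"translation":[0,0,0],"rotation":[0,0,0],"fingers":1},{"translation":[0,0,0],"rotation":[0,0,0],"fingers":1},{"translation":[0,0,0],"rotation":[0,0,0],"fingers":1}])

```text
time: 18.4
eef_pos: [619.4, 146.1, 90.4]
ee_rot: [0.282, 0.777, 0.528, 0.192]
ft_force: [-5.1, 1.4, 5.7]
opening: 11.8
gripper_force: 25.0
```

Run:
```python
from plan import *
T,o=pose(); U=T.copy(); U[2,3]+=90
C=rows(T,U,2)
C=rows(C,upright(np.radians(-99.3),(598,-167,215)),14)
```

```text
[-0.0, 0.288, -0.345] [0.0, 0.0, 0.0] 
[-0.0, 0.289, -0.346] [0.0, 0.0, 0.0] [0.19, -0.18, 2.09, -0.56, 0.7, 0.9]
mm/row 45.0 deg/row 0.0 end [619.4 146.1 180.4]
[-0.214, 0.068, 0.025] [0.021, -0.017, 0.046] 
[-0.205, 0.089, 0.028] [0.021, -0.017, 0.046] 
[-0.196, 0.108, 0.032] [0.021, -0.017, 0.046] [0.07, -0.19, 2.04, -0.41, 0.85, 0.96]
[-0.183, 0.127, 0.032] [0.021, -0.017, 0.046] 
[-0.17, 0.144, 0.033] [0.021, -0.017, 0.046] 
[-0.155, 0.161, 0.033] [0.021, -0.017, 0.046] [-0.07, -0.15, 1.96, -0.28, 1.0, 1.02]
[-0.138, 0.176, 0.03] [0.021, -0.017, 0.046] 
[-0.12, 0.189, 0.027] [0.021, -0.017, 0.046] 
[-0.102, 0.2, 0.022] [0.021, -0.017, 0.046] [-0.21, -0.07, 1.85, -0.17, 1.15, 1.1]
[-0.082, 0.209, 0.017] [0.021, -0.017, 0.046] 
[-0.062, 0.217, 0.01] [0.021, -0.017, 0.046] 
[-0.041, 0.222, 0.003] [0.021, -0.017, 0.046] [-0.36, 0.04, 1.71, -0.07, 1.3, 1.2]
[-0.021, 0.224, -0.005] [0.021, -0.017, 0.046] 
[-0.001, 0.225, -0.014] [0.021, -0.017, 0.046] [-0.45, 0.13, 1.61, -0.01, 1.41, 1.28]
mm/row 22.6 deg/row 6.1 end [ 598. -167.  215.]
```

jog_arm(plan=[{"translation":[0,0.25,-0.3],"rotation":[0,0,0],"fingers":1},{"translation":[0,0.327,-0.391],"rotation":[0,0,0],"fingers":1},{"translation":[-0.214,0.068,0.025],"rotation":[0.021,-0.017,0.046],"fingers":1},{"translation":[-0.205,0.089,0.028],"rotation":[0.021,-0.017,0.046],"fingers":1},{"translation":[-0.196,0.108,0.032],"rotation":[0.021,-0.017,0.046],"fingers":1},{"translation":[-0.183,0.127,0.032],"rotation":[0.021,-0.017,0.046],"fingers":1},{"translation":[-0.17,0.144,0.033],"rotation":[0.021,-0.017,0.046],"fingers":1},{"translation":[-0.155,0.161,0.033],"rotation":[0.021,-0.017,0.046],"fingers":1}])

```text
time: 19.4
eef_pos: [609.8, 11.0, 194.3]
ee_rot: [0.172, 0.936, 0.285, 0.114]
ft_force: [0.8, -0.3, -0.8]
opening: 12.1
gripper_force: 25.0
```

jog_arm(plan=[{"translation":[-0.138,0.176,0.03],"rotation":[0.021,-0.017,0.046],"fingers":1},{"translation":[-0.12,0.189,0.027],"rotation":[0.021,-0.017,0.046],"fingers":1},{"translation":[-0.102,0.2,0.022],"rotation":[0.021,-0.017,0.046],"fingers":1},{"translation":[-0.082,0.209,0.017],"rotation":[0.021,-0.017,0.046],"fingers":1},{"translation":[-0.062,0.217,0.01],"rotation":[0.021,-0.017,0.046],"fingers":1},{"translation":[-0.041,0.222,0.003],"rotation":[0.021,-0.017,0.046],"fingers":1},{"translation":[-0.021,0.224,-0.005],"rotation":[0.021,-0.017,0.046],"fingers":1},{"translation":[0,0.225,-0.014],"rotation":[0.021,-0.017,0.046],"fingers":1}])

```text
time: 20.4
eef_pos: [597.9, -168.0, 214.1]
ee_rot: [0.001, 0.997, -0.079, -0.005]
ft_force: [0.1, -0.2, -0.3]
opening: 12.0
gripper_force: 25.0
```

```bash
cat >> look.py <<'E'
def slots(P,c=(605.5,-121.7),yaw=80.7):
    a=np.radians(yaw); ex=np.array([np.cos(a),np.sin(a)]); ey=np.array([-ex[1],ex[0]])
    d=P[...,:2]-np.array(c); X=d@ex; Y=d@ey; Z=P[...,2]
    k=(abs(Y)<45)&(abs(X)<82)&np.isfinite(Z)&(Z<110)
    for h in((-45,-15),(-15,15),(15,45)):
        m=k&(Y>h[0])&(Y<h[1]); hist=[]
        for x in np.arange(-82,82,2):
            z=Z[m&(X>=x)&(X<x+2)]; hist.append('%d:%d'%(x+1,np.median(z)) if len(z)>3 else '%d:-'%(x+1))
        print(h,' '.join(hist))
    k=(abs(X)<60)&(Z>55)&(Z<66)&(abs(Y)<75); 
    for s in(-1,1):
        y=Y[k&(Y*s>50)]; 
        if len(y)>20: print("wall y",s,np.percentile(y,[3,97]).round(1))
E
python3 - <<'E'
from look import *
from plan import *
T,P,s=look("w6"); print(T[:3,2].round(3)); slots(P)
Q=(P-T[:3,3])@T[:3,:3]; k=(abs(Q[...,0])<70)&(abs(Q[...,1])<15)&(Q[...,2]>-75)&(Q[...,2]<100)&(s<70)
q=Q[k]; print(len(q))
for z in range(-75,100,15):
    r=q[(q[:,2]>=z)&(q[:,2]<z+15)]
    if len(r)>3: print(z,len(r),"x",np.percentile(r[:,0],[2,98]).round(1),"y",np.percentile(r[:,1],[2,50,98]).round(1))
E
```

```text
t 20.4 eef [ 597.9 -168.   214.1] yaw -99.08 q [-0.45  0.15  1.59 -0.    1.41  1.28]
[-0.01 -0.   -1.  ]
(-45, -15) -81:- -79:- -77:96 -75:96 -73:96 -71:96 -69:89 -67:49 -65:49 -63:50 -61:49 -59:50 -57:49 -55:49 -53:10 -51:9 -49:9 -47:9 -45:10 -43:9 -41:9 -39:9 -37:11 -35:49 -33:49 -31:49 -29:49 -27:49 -25:49 -23:49 -21:49 -19:49 -17:49 -15:50 -13:49 -11:49 -9:49 -7:49 -5:- -3:9 -1:10 1:9 3:9 5:10 7:9 9:29 11:49 13:49 15:49 17:50 19:50 21:49 23:49 25:49 27:50 29:49 31:49 33:50 35:50 37:50 39:47 41:- 43:- 45:- 47:10 49:9 51:9 53:9 55:30 57:49 59:49 61:49 63:49 65:50 67:50 69:50 71:60 73:61 75:61 77:61 79:61 81:-
(-15, 15) -81:- -79:- -77:96 -75:96 -73:97 -71:97 -69:93 -67:49 -65:49 -63:49 -61:49 -59:- -57:- -55:- -53:- -51:- -49:- -47:- -45:- -43:- -41:- -39:- -37:- -35:- -33:49 -31:49 -29:50 -27:50 -25:49 -23:49 -21:49 -19:49 -17:49 -15:50 -13:49 -11:50 -9:49 -7:48 -5:- -3:9 -1:9 1:10 3:9 5:9 7:9 9:29 11:49 13:49 15:49 17:49 19:49 21:49 23:49 25:49 27:49 29:49 31:50 33:49 35:50 37:49 39:- 41:- 43:- 45:- 47:9 49:10 51:10 53:9 55:28 57:50 59:49 61:50 63:49 65:49 67:50 69:51 71:60 73:62
[... 290 characters left out ...]
9 -1:10 1:10 3:10 5:10 7:9 9:27 11:49 13:49 15:50 17:49 19:49 21:49 23:49 25:49 27:49 29:50 31:50 33:49 35:50 37:49 39:- 41:- 43:- 45:- 47:10 49:10 51:9 53:10 55:28 57:49 59:49 61:49 63:50 65:50 67:50 69:51 71:60 73:61 75:61 77:61 79:62 81:-
wall y -1 [-63.6 -53.9]
wall y 1 [55.  64.8]
3774
-75 2382 x [-15.7  29. ] y [-12.8   0.4  12.8]
-60 362 x [ 7.8 29.2] y [-14.5  -0.1  14.3]
-45 840 x [ 8.6 49. ] y [-11.9  -0.2  11.4]
-30 47 x [48.6 49.1] y [-5.6 -0.2  5.6]
-15 33 x [48.9 49.1] y [-5.1  0.4  5.2]
0 32 x [48.8 49.2] y [-5.5 -0.3  5.6]
15 26 x [48.9 49.1] y [-4.8  0.   5.2]
30 26 x [48.8 49.2] y [-5.1  0.   5.1]
45 14 x [48.7 49.2] y [-5.5 -0.   5.5]
60 12 x [48.9 49.2] y [-5.  -0.   4.9]
```

jog_arm(plan=[{"translation":[0,0,0],"rotation":[0,0,0],"fingers":1},{"translation":[0,0,0.3],"rotation":[0,0,0],"fingers":1},{"translation":[0,0,0.3],"rotation":[0,0,0],"fingers":1},{"translation":[0,0,0.05],"rotation":[0,0,0],"fingers":1},{"translation":[0,0,0],"rotation":[0,0,0],"fingers":1},{"translation":[0,0,0],"rotation":[0,0,0],"fingers":1},{"translation":[0,0,0],"rotation":[0,0,0],"fingers":1},{"translation":[0,0,0],"rotation":[0,0,0],"fingers":1}])

```text
time: 21.45
eef_pos: [597.9, -167.4, 150.4]
ee_rot: [0.002, 0.997, -0.078, -0.003]
ft_force: [-0.2, 0.5, -1.2]
opening: 12.1
gripper_force: 25.0
```

Run:
```python
from plan import *
T,o=pose(); print(o["eef_pos"],T[:3,2].round(4),np.degrees(np.arctan2(T[1,1],T[0,1])))
rows(T,upright(np.radians(-99.3),(597.6,-166.4,140)),1)
```

```text
[ 597.92748625 -167.44422735  150.41494619] [-0.0071 -0.0025 -1.    ] -98.89160544737513
[-0.004, -0.01, 0.104] [0.002, 0.003, 0.004] [-0.45, 0.19, 1.68, 0.0, 1.27, 1.28]
mm/row 10.5 deg/row 0.6 end [ 597.6 -166.4  140. ]
```

jog_arm(plan=[{"translation":[-0.004,-0.01,0.1],"rotation":[0.002,0.003,0.004],"fingers":1},{"translation":[0,0,0],"rotation":[0,0,0],"fingers":1},{"translation":[0,0,0.15],"rotation":[0,0,0],"fingers":1},{"translation":[0,0,0.15],"rotation":[0,0,0],"fingers":1},{"translation":[0,0,0.1],"rotation":[0,0,0],"fingers":1},{"translation":[0,0,0.05],"rotation":[0,0,0],"fingers":1},{"translation":[0,0,0],"rotation":[0,0,0],"fingers":1},{"translation":[0,0,0],"rotation":[0,0,0],"fingers":1}])

```text
time: 22.45
eef_pos: [597.6, -166.4, 95.3]
ee_rot: [-0.0, 0.997, -0.082, -0.0]
ft_force: [-0.5, 0.4, -0.5]
opening: 11.6
gripper_force: 25.0
```

jog_arm(plan=[{"translation":[0,0,0.03],"rotation":[0,0,0],"fingers":1},{"translation":[0,0,0.01],"rotation":[0,0,0],"fingers":1},{"translation":[0,0,0],"rotation":[0,0,0],"fingers":1},{"translation":[0,0,0.005],"rotation":[0,0,0],"fingers":1},{"translation":[0,0,0],"rotation":[0,0,0],"fingers":1},{"translation":[0,0,0],"rotation":[0,0,0],"fingers":1},{"translation":[0,0,0],"rotation":[0,0,0],"fingers":1},{"translation":[0,0,0],"rotation":[0,0,0],"fingers":1}])

```text
time: 23.45
eef_pos: [597.2, -166.2, 90.2]
ee_rot: [-0.0, 0.997, -0.082, -0.001]
ft_force: [0.4, -0.0, -2.1]
opening: 11.8
gripper_force: 25.0
```

jog_arm(plan=[{"translation":[0,0,0.01],"rotation":[0,0,0],"fingers":1},{"translation":[0,0,0.01],"rotation":[0,0,0],"fingers":1},{"translation":[0,0,0],"rotation":[0,0,0],"fingers":1},{"translation":[0,0,0],"rotation":[0,0,0],"fingers":1}])

```text
invalid input
```

jog_arm(plan=[{"translation":[0,0,0.01],"rotation":[0,0,0],"fingers":1},{"translation":[0,0,0.005],"rotation":[0,0,0],"fingers":1},{"translation":[0,0,0.005],"rotation":[0,0,0],"fingers":1},{"translation":[0,0,0],"rotation":[0,0,0],"fingers":1},{"translation":[0,0,0.005],"rotation":[0,0,0],"fingers":1},{"translation":[0,0,0],"rotation":[0,0,0],"fingers":1},{"translation":[0,0,0],"rotation":[0,0,0],"fingers":1},{"translation":[0,0,0],"rotation":[0,0,0],"fingers":1}])

```text
time: 24.45
eef_pos: [597.5, -166.3, 89.2]
ee_rot: [-0.0, 0.997, -0.081, -0.001]
ft_force: [-3.3, 1.6, 7.7]
opening: 11.7
gripper_force: 25.0
```

jog_arm(plan=[{"translation":[0,0,0],"rotation":[0,0,0],"fingers":0.15},{"translation":[0,0,0],"rotation":[0,0,0],"fingers":0.15},{"translation":[0,0,0],"rotation":[0,0,0],"fingers":0.15},{"translation":[0,0,0],"rotation":[0,0,0],"fingers":0.15},{"translation":[0,0,-0.1],"rotation":[0,0,0],"fingers":0.15},{"translation":[0,0,-0.35],"rotation":[0,0,0],"fingers":0.15},{"translation":[0,0,-0.5],"rotation":[0,0,0],"fingers":0.15},{"translation":[0,0,-0.3],"rotation":[0,0,0],"fingers":0.15}])

```text
time: 25.45
eef_pos: [598.5, -166.8, 216.7]
ee_rot: [0.0, 0.997, -0.081, 0.001]
ft_force: [0.2, -0.6, 1.1]
opening: 40.2
gripper_force: 0.0
```

Run:
```python
from look import *
from plan import *
T,P,s=look("w7")
a=np.radians(80.7); ex=np.array([np.cos(a),np.sin(a)]); d=P[...,:2]-[605,-121]; X=d@ex; Y=d@np.array([-ex[1],ex[0]])
k=(abs(X+46)<12)&(abs(Y)<60)&(P[...,2]>100)&(P[...,2]<175)&(s<70); q=P[k]
print("tall: top z",np.percentile(q[:,2],[5,50,98]),"X",np.percentile(X[k],[2,50,98]),"Y",np.percentile(Y[k],[2,98]))
T[2,3]=212
rows(T,lean(np.radians(-24.5),(579,351.8,28),108,110),15)
```

```text
t 25.45 eef [ 598.5 -166.8  216.7] yaw -99.35 q [-0.45  0.14  1.59  0.    1.4   1.28]
tall: top z [129.13246456 159.40863868 160.96150592] X [-51.55117527 -45.82041592 -40.09803921] Y [-47.77796886  46.99877635]
[-0.138, -0.358, 0.037] [-0.02, 0.015, -0.042] 
[-0.109, -0.369, 0.018] [-0.02, 0.015, -0.042] 
[-0.077, -0.377, 0.001] [-0.02, 0.015, -0.042] [-0.25, -0.11, 1.88, -0.1, 1.25, 1.26]
[-0.045, -0.383, -0.016] [-0.02, 0.015, -0.042] 
[-0.012, -0.383, -0.032] [-0.02, 0.015, -0.042] 
[0.021, -0.382, -0.048] [-0.02, 0.015, -0.042] [0.0, -0.24, 2.04, -0.24, 1.15, 1.31]
[0.055, -0.377, -0.062] [-0.02, 0.015, -0.042] 
[0.087, -0.367, -0.074] [-0.02, 0.015, -0.042] 
[0.121, -0.356, -0.086] [-0.02, 0.015, -0.042] [0.27, -0.25, 2.09, -0.41, 1.08, 1.39]
[0.153, -0.34, -0.095] [-0.02, 0.015, -0.042] 
[0.184, -0.323, -0.104] [-0.02, 0.015, -0.042] 
[0.213, -0.301, -0.111] [-0.02, 0.015, -0.042] [0.53, -0.13, 2.03, -0.6, 1.04, 1.48]
[0.241, -0.278, -0.115] [-0.02, 0.015, -0.042] 
[0.266, -0.252, -0.118] [-0.02, 0.015, -0.042] 
[0.29, -0.224, -0.119] [-0.02, 0.015, -0.042] [0.75, 0.07, 1.89, -0.77, 1.03, 1.53]
mm/row 38.5 deg/row 5.6 end [481.3 396.3 155.9]
```

jog_arm(plan=[{"translation":[-0.138,-0.358,0.037],"rotation":[-0.02,0.015,-0.042],"fingers":0.15},{"translation":[-0.109,-0.369,0.018],"rotation":[-0.02,0.015,-0.042],"fingers":0.15},{"translation":[-0.077,-0.377,0.001],"rotation":[-0.02,0.015,-0.042],"fingers":0.15},{"translation":[-0.045,-0.383,-0.016],"rotation":[-0.02,0.015,-0.042],"fingers":0.15},{"translation":[-0.012,-0.383,-0.032],"rotation":[-0.02,0.015,-0.042],"fingers":0.15},{"translation":[0.021,-0.382,-0.048],"rotation":[-0.02,0.015,-0.042],"fingers":0.15},{"translation":[0.055,-0.377,-0.062],"rotation":[-0.02,0.015,-0.042],"fingers":0.15},{"translation":[0.087,-0.367,-0.074],"rotation":[-0.02,0.015,-0.042],"fingers":0.15}])

```text
time: 26.5
eef_pos: [534.2, 135.3, 183.5]
ee_rot: [0.165, 0.948, 0.252, 0.104]
ft_force: [0.2, 0.3, -0.3]
opening: 40.2
gripper_force: 0.0
```

jog_arm(plan=[{"translation":[0.121,-0.356,-0.086],"rotation":[-0.02,0.015,-0.042],"fingers":0.15},{"translation":[0.153,-0.34,-0.095],"rotation":[-0.02,0.015,-0.042],"fingers":0.15},{"translation":[0.184,-0.323,-0.104],"rotation":[-0.02,0.015,-0.042],"fingers":0.15},{"translation":[0.213,-0.301,-0.111],"rotation":[-0.02,0.015,-0.042],"fingers":0.15},{"translation":[0.241,-0.278,-0.115],"rotation":[-0.02,0.015,-0.042],"fingers":0.15},{"translation":[0.266,-0.252,-0.118],"rotation":[-0.02,0.015,-0.042],"fingers":0.15},{"translation":[0.29,-0.224,-0.119],"rotation":[-0.02,0.015,-0.042],"fingers":0.15},{"translation":[0,0,0],"rotation":[0,0,0],"fingers":0.15}])

```text
time: 27.5
eef_pos: [478.4, 398.4, 156.7]
ee_rot: [0.289, 0.787, 0.514, 0.181]
ft_force: [0.4, 0.6, 0.1]
opening: 40.3
gripper_force: 0.0
```

```bash
cat > pre.py <<'E'
from look import *
from plan import *
def edge(P,s,T,B):
    q=(P-B[:3,3])@B[:3,:3]; Q=(P-T[:3,3])@T[:3,:3]
    k=(s<70)&(Q[...,2]>-10)&(abs(q[...,1])<30)&(abs(q[...,0])<70)&(q[...,2]<90)&(q[...,2]>-100)
    K=q[k]; print(k.sum())
    for z in range(-90,90,10):
        r=K[(K[:,2]>=z)&(K[:,2]<z+10)]
        if len(r)>5: print(z,len(r),"x",np.percentile(r[:,0],[2,98]).round(1),"y",np.percentile(r[:,1],[2,50,98]).round(1))
E
python3 - <<'E'
from pre import *
T,P,s=look("w8"); print(ik(T))
B=lean(np.radians(-24.5),(579,351.8,28),108); edge(P,s,T,B)
C=rows(T,lean(np.radians(-24.5),(579,351.8,28),108,60),3); rows(C,B,3)
E
```

```text
t 27.5 eef [478.4 398.4 156.7] yaw -23.34 q [ 0.82  0.15  1.84 -0.78  1.05  1.6 ]
[ 0.75  0.07  1.89 -0.76  1.03  1.52]
1311
-80 174 x [-27.1  30. ] y [-4.6  0.6  6.2]
-70 675 x [-26.9  30.9] y [-4.9  0.8  6.5]
-60 21 x [30.9 31.2] y [-4.4  1.1  5.7]
-50 62 x [-43.3  50. ] y [-4.7  1.   5.9]
-40 294 x [-47.4  51. ] y [-4.8  0.5  6.1]
-30 9 x [50.9 51.1] y [-3.9  0.   3.9]
-10 9 x [50.8 50.9] y [-4.   0.1  5.3]
10 10 x [50.7 50.9] y [-4.1  0.7  5.7]
30 9 x [50.6 50.8] y [-4.3  0.3  4.9]
50 40 x [-41.8  38.7] y [ 9.6 10.9 11.6]
[-0.002, 0.008, 0.176] [-0.0, 0.0, 0.003] 
[-0.002, 0.007, 0.176] [-0.0, 0.0, 0.003] 
[-0.002, 0.008, 0.176] [-0.0, 0.0, 0.003] [0.69, 0.16, 1.87, -0.8, 0.94, 1.55]
mm/row 17.6 deg/row 0.3 end [510.5 383.  117.6]
[0.0, 0.0, 0.2] [-0.0, 0.0, -0.0] 
[0.001, 0.001, 0.2] [-0.0, 0.0, -0.0] 
[0.0, 0.0, 0.2] [-0.0, 0.0, -0.0] [0.64, 0.27, 1.83, -0.84, 0.85, 1.58]
mm/row 20.0 deg/row 0.1 end [545.6 367.   71.6]
```

jog_arm(plan=[{"translation":[0.004,0.01,0.176],"rotation":[0,0,0.003],"fingers":0.15},{"translation":[0.004,0.01,0.176],"rotation":[0,0,0.003],"fingers":0.15},{"translation":[0.004,0.01,0.176],"rotation":[0,0,0.003],"fingers":0.15},{"translation":[0,0,0.2],"rotation":[0,0,0],"fingers":0.15},{"translation":[0,0,0.2],"rotation":[0,0,0],"fingers":0.15},{"translation":[0,0,0.2],"rotation":[0,0,0],"fingers":0.15},{"translation":[0,0,0],"rotation":[0,0,0],"fingers":0.15},{"translation":[0,0,0],"rotation":[0,0,0],"fingers":0.15}])

```text
time: 28.55
eef_pos: [548.5, 367.0, 73.9]
ee_rot: [0.287, 0.792, 0.506, 0.185]
ft_force: [-0.3, -0.3, -0.6]
opening: 40.1
gripper_force: 0.0
```

jog_arm(plan=[{"translation":[0,0,0],"rotation":[0,0,0],"fingers":1},{"translation":[0,0,0],"rotation":[0,0,0],"fingers":1},{"translation":[0,0,0],"rotation":[0,0,0],"fingers":1},{"translation":[0,0,0],"rotation":[0,0,0],"fingers":1},{"translation":[0,0,0],"rotation":[0,0,0],"fingers":1},{"translation":[0,0,0],"rotation":[0,0,0],"fingers":1},{"translation":[0,0,0],"rotation":[0,0,0],"fingers":1},{"translation":[0,0,0],"rotation":[0,0,0],"fingers":1}])

```text
time: 29.55
eef_pos: [548.3, 366.9, 73.7]
ee_rot: [0.287, 0.792, 0.506, 0.185]
ft_force: [-3.9, 0.2, 2.3]
opening: 12.0
gripper_force: 25.0
```

Run:
```python
from plan import *
T,o=pose(); print(o["eef_pos"],o["opening"],o["gripper_force"]); U=T.copy(); U[2,3]+=100
C=rows(T,U,2)
C=rows(C,upright(np.radians(-99.3),(605,-121,195)),14)
```

```text
[548.25163605 366.87910041  73.71998602] 11.956745028613062 25.000689066946507
[0.001, 0.321, -0.383] [0.0, 0.0, 0.0] 
[0.001, 0.321, -0.384] [0.0, 0.0, 0.0] [0.63, 0.12, 1.8, -0.74, 0.98, 1.42]
mm/row 50.0 deg/row 0.0 end [548.3 366.9 173.7]
[-0.299, 0.151, 0.106] [0.021, -0.016, 0.044] 
[-0.281, 0.181, 0.107] [0.021, -0.016, 0.044] 
[-0.261, 0.209, 0.109] [0.021, -0.016, 0.044] [0.44, -0.03, 1.91, -0.56, 1.02, 1.41]
[-0.237, 0.235, 0.107] [0.021, -0.016, 0.044] 
[-0.212, 0.26, 0.103] [0.021, -0.016, 0.044] 
[-0.185, 0.282, 0.099] [0.021, -0.016, 0.044] [0.22, -0.11, 1.95, -0.38, 1.08, 1.37]
[-0.157, 0.3, 0.092] [0.021, -0.016, 0.044] 
[-0.126, 0.317, 0.083] [0.021, -0.016, 0.044] 
[-0.095, 0.33, 0.074] [0.021, -0.016, 0.044] [-0.02, -0.1, 1.91, -0.22, 1.16, 1.33]
[-0.064, 0.34, 0.062] [0.021, -0.016, 0.044] 
[-0.032, 0.346, 0.049] [0.021, -0.016, 0.044] 
[0.0, 0.35, 0.035] [0.021, -0.016, 0.044] [-0.24, 0.0, 1.78, -0.08, 1.27, 1.32]
[0.032, 0.349, 0.02] [0.021, -0.016, 0.044] 
[0.063, 0.345, 0.003] [0.021, -0.016, 0.044] [-0.38, 0.12, 1.65, -0.0, 1.36, 1.34]
mm/row 35.1 deg/row 5.9 end [ 605. -121.  195.]
```

jog_arm(plan=[{"translation":[0,0.25,-0.3],"rotation":[0,0,0],"fingers":1},{"translation":[0,0.392,-0.467],"rotation":[0,0,0],"fingers":1},{"translation":[-0.299,0.151,0.106],"rotation":[0.021,-0.016,0.044],"fingers":1},{"translation":[-0.281,0.181,0.107],"rotation":[0.021,-0.016,0.044],"fingers":1},{"translation":[-0.261,0.209,0.109],"rotation":[0.021,-0.016,0.044],"fingers":1},{"translation":[-0.237,0.235,0.107],"rotation":[0.021,-0.016,0.044],"fingers":1},{"translation":[-0.212,0.26,0.103],"rotation":[0.021,-0.016,0.044],"fingers":1},{"translation":[-0.185,0.282,0.099],"rotation":[0.021,-0.016,0.044],"fingers":1}])

```text
time: 30.55
eef_pos: [572.6, 156.1, 182.7]
ee_rot: [0.175, 0.94, 0.27, 0.112]
ft_force: [1.2, -0.2, -0.2]
opening: 11.9
gripper_force: 25.0
```

jog_arm(plan=[{"translation":[-0.157,0.3,0.092],"rotation":[0.021,-0.016,0.044],"fingers":1},{"translation":[-0.126,0.317,0.083],"rotation":[0.021,-0.016,0.044],"fingers":1},{"translation":[-0.095,0.33,0.074],"rotation":[0.021,-0.016,0.044],"fingers":1},{"translation":[-0.064,0.34,0.062],"rotation":[0.021,-0.016,0.044],"fingers":1},{"translation":[-0.032,0.346,0.049],"rotation":[0.021,-0.016,0.044],"fingers":1},{"translation":[0,0.35,0.035],"rotation":[0.021,-0.016,0.044],"fingers":1},{"translation":[0.032,0.349,0.02],"rotation":[0.021,-0.016,0.044],"fingers":1},{"translation":[0.063,0.345,0.003],"rotation":[0.021,-0.016,0.044],"fingers":1}])

```text
time: 31.55
eef_pos: [604.9, -122.9, 194.8]
ee_rot: [0.002, 0.997, -0.077, 0.002]
ft_force: [-0.4, 0.4, -1.0]
opening: 11.7
gripper_force: 25.0
```

jog_arm(plan=[{"translation":[0,0,0],"rotation":[0,0,0],"fingers":1},{"translation":[0,0,0.3],"rotation":[0,0,0],"fingers":1},{"translation":[0,0,0.25],"rotation":[0,0,0],"fingers":1},{"translation":[0,0,0],"rotation":[0,0,0],"fingers":1},{"translation":[0,0,0],"rotation":[0,0,0],"fingers":1},{"translation":[0,0,0],"rotation":[0,0,0],"fingers":1},{"translation":[0,0,0],"rotation":[0,0,0],"fingers":1},{"translation":[0,0,0],"rotation":[0,0,0],"fingers":1}])

```text
time: 32.55
eef_pos: [605.5, -121.6, 140.5]
ee_rot: [0.003, 0.997, -0.076, 0.003]
ft_force: [0.1, 0.4, -0.4]
opening: 11.6
gripper_force: 25.0
```

```bash
cat >> pre.py <<'E'
def held(P,s,T):
    Q=(P-T[:3,3])@T[:3,:3]; k=(abs(Q[...,0])<70)&(abs(Q[...,1])<15)&(Q[...,2]>-35)&(Q[...,2]<100)&(s<70)
    q=Q[k]
    for z in range(-35,100,15):
        r=q[(q[:,2]>=z)&(q[:,2]<z+15)]
        if len(r)>3: print(z,len(r),"x",np.percentile(r[:,0],[2,98]).round(1),"y",np.percentile(r[:,1],[2,50,98]).round(1),"zmax",r[:,2].max().round(1))
E
python3 - <<'E'
from pre import *
T,P,s=look("w9"); print(T[:3,2].round(4)); held(P,s,T)
rows(T,upright(np.radians(-99.3),(605,-121,130)),1)
E
```

```text
t 32.55 eef [ 605.5 -121.6  140.5] yaw -98.69 q [-0.38  0.2   1.68 -0.    1.26  1.34]
[ 0.0049 -0.0055 -1.    ]
-35 41 x [ 8.6 49.9] y [-6.1  0.4  8.4] zmax -22.8
-20 41 x [49.2 49.8] y [-5.1 -0.2  5.3] zmax -5.1
-5 27 x [49.4 49.7] y [-5.3  0.4  5.5] zmax 10.0
10 28 x [49.1 49.6] y [-5.4  0.   5.5] zmax 20.8
25 26 x [49.4 49.6] y [-5.  0.  5.] zmax 39.6
40 14 x [49.2 49.5] y [-5.4 -0.   5.4] zmax 50.4
[-0.007, -0.006, 0.105] [0.002, -0.003, 0.005] [-0.38, 0.19, 1.7, -0.0, 1.25, 1.35]
mm/row 10.5 deg/row 0.7 end [ 605. -121.  130.]
```

jog_arm(plan=[{"translation":[-0.007,-0.006,0.105],"rotation":[0.002,-0.003,0.005],"fingers":1},{"translation":[0,0,0],"rotation":[0,0,0],"fingers":1},{"translation":[0,0,0.2],"rotation":[0,0,0],"fingers":1},{"translation":[0,0,0.2],"rotation":[0,0,0],"fingers":1},{"translation":[0,0,0.12],"rotation":[0,0,0],"fingers":1},{"translation":[0,0,0.06],"rotation":[0,0,0],"fingers":1},{"translation":[0,0,0],"rotation":[0,0,0],"fingers":1},{"translation":[0,0,0],"rotation":[0,0,0],"fingers":1}])

```text
time: 33.6
eef_pos: [605.3, -121.1, 72.3]
ee_rot: [0.0, 0.997, -0.081, 0.0]
ft_force: [-0.1, -0.6, -1.3]
opening: 12.1
gripper_force: 25.0
```

jog_arm(plan=[{"translation":[0,0,0.02],"rotation":[0,0,0],"fingers":1},{"translation":[0,0,0.01],"rotation":[0,0,0],"fingers":1},{"translation":[0,0,0],"rotation":[0,0,0],"fingers":1},{"translation":[0,0,0],"rotation":[0,0,0],"fingers":1},{"translation":[0,0,0.005],"rotation":[0,0,0],"fingers":1},{"translation":[0,0,0],"rotation":[0,0,0],"fingers":1},{"translation":[0,0,0],"rotation":[0,0,0],"fingers":1},{"translation":[0,0,0],"rotation":[0,0,0],"fingers":1}])

```text
time: 34.6
eef_pos: [604.6, -120.9, 68.0]
ee_rot: [0.0, 0.997, -0.081, -0.001]
ft_force: [-0.4, 0.8, -0.2]
opening: 12.1
gripper_force: 25.0
```

jog_arm(plan=[{"translation":[0,0,0.01],"rotation":[0,0,0],"fingers":1},{"translation":[0,0,0.01],"rotation":[0,0,0],"fingers":1},{"translation":[0,0,0.005],"rotation":[0,0,0],"fingers":1},{"translation":[0,0,0],"rotation":[0,0,0],"fingers":1},{"translation":[0,0,0.005],"rotation":[0,0,0],"fingers":1},{"translation":[0,0,0],"rotation":[0,0,0],"fingers":1},{"translation":[0,0,0],"rotation":[0,0,0],"fingers":1},{"translation":[0,0,0],"rotation":[0,0,0],"fingers":1}])

```text
time: 35.6
eef_pos: [604.7, -121.0, 65.1]
ee_rot: [0.0, 0.997, -0.081, -0.0]
ft_force: [-0.8, -0.5, 0.7]
opening: 11.3
gripper_force: 25.0
```

jog_arm(plan=[{"translation":[0,0,0.005],"rotation":[0,0,0],"fingers":1},{"translation":[0,0,0],"rotation":[0,0,0],"fingers":1},{"translation":[0,0,0.005],"rotation":[0,0,0],"fingers":1},{"translation":[0,0,0],"rotation":[0,0,0],"fingers":1},{"translation":[0,0,0.005],"rotation":[0,0,0],"fingers":1},{"translation":[0,0,0],"rotation":[0,0,0],"fingers":1},{"translation":[0,0,0],"rotation":[0,0,0],"fingers":1},{"translation":[0,0,0],"rotation":[0,0,0],"fingers":1}])

```text
time: 36.6
eef_pos: [604.9, -121.0, 65.1]
ee_rot: [0.0, 0.997, -0.081, -0.0]
ft_force: [-4.7, 2.2, 9.6]
opening: 11.6
gripper_force: 25.0
```

jog_arm(plan=[{"translation":[0,0,0],"rotation":[0,0,0],"fingers":0.36},{"translation":[0,0,0],"rotation":[0,0,0],"fingers":0.36},{"translation":[0,0,0],"rotation":[0,0,0],"fingers":0.36},{"translation":[0,0,0],"rotation":[0,0,0],"fingers":0.36},{"translation":[0,0,-0.1],"rotation":[0,0,0],"fingers":0.36},{"translation":[0,0,-0.35],"rotation":[0,0,0],"fingers":0.36},{"translation":[0,0,-0.5],"rotation":[0,0,0],"fingers":0.36},{"translation":[0,0,-0.5],"rotation":[0,0,0],"fingers":0.36}])

```text
time: 37.6
eef_pos: [604.7, -120.9, 210.7]
ee_rot: [0.0, 0.997, -0.081, -0.0]
ft_force: [0.3, 0.0, -0.4]
opening: 29.5
gripper_force: 0.0
```

Run:
```python
from pre import *
T,P,s=look("w10")
a=np.radians(80.7); ex=np.array([np.cos(a),np.sin(a)]); d=P[...,:2]-[605,-121]; X=d@ex; Y=d@np.array([-ex[1],ex[0]])
for x0 in(-46,0):
    k=(abs(X-x0)<12)&(abs(Y)<60)&(P[...,2]>90)&(P[...,2]<170)&(s<70); q=P[k]
    print(x0,"top z",np.percentile(q[:,2],[5,50,98]),"X",np.percentile(X[k],[2,50,98]),"Y",np.percentile(Y[k],[2,98]))
T[2,3]=208
rows(T,lean(np.radians(1.6),(593,-342,28),83,110),15)
```

```text
t 37.6 eef [ 604.7 -120.9  210.7] yaw -99.26 q [-0.38  0.14  1.61 -0.    1.39  1.35]
-46 top z [ 99.65408174 150.91224973 160.72437192] X [-51.32083893 -42.52798307 -39.63193562] Y [-48.00029625  33.50261783]
0 top z [104.00707947 134.2151409  136.02816101] X [-5.62266138 -0.38021916  5.67668556] Y [-47.90282626  47.89176421]
[-0.044, 0.158, 0.048] [-0.017, 0.02, -0.056] 
[-0.063, 0.151, 0.05] [-0.017, 0.02, -0.056] 
[-0.081, 0.14, 0.053] [-0.017, 0.02, -0.056] [-0.45, -0.03, 1.82, -0.04, 1.2, 0.96]
[-0.099, 0.129, 0.054] [-0.017, 0.02, -0.056] 
[-0.114, 0.115, 0.054] [-0.017, 0.02, -0.056] 
[-0.129, 0.1, 0.052] [-0.017, 0.02, -0.056] [-0.55, -0.18, 2.01, 0.01, 1.01, 0.51]
[-0.141, 0.083, 0.05] [-0.017, 0.02, -0.056] 
[-0.151, 0.064, 0.047] [-0.017, 0.02, -0.056] 
[-0.159, 0.046, 0.042] [-0.017, 0.02, -0.056] [-0.69, -0.3, 2.16, 0.19, 0.86, -0.07]
[-0.165, 0.026, 0.038] [-0.017, 0.02, -0.056] 
[-0.168, 0.007, 0.031] [-0.017, 0.02, -0.056] 
[-0.168, -0.013, 0.024] [-0.017, 0.02, -0.056] [-0.86, -0.33, 2.23, 0.49, 0.82, -0.77]
[-0.167, -0.033, 0.017] [-0.017, 0.02, -0.056] 
[-0.163, -0.052, 0.008] [-0.017, 0.02, -0.056] 
[-0.156, -0.07, 0.001] [-0.017, 0.02, -0.056] [-1.02, -0.22, 2.21, 0.76, 0.92, -1.45]
mm/row 17.1 deg/row 7.1 end [ 501.8 -344.6  136.7]
```

jog_arm(plan=[{"translation":[-0.044,0.158,0.048],"rotation":[-0.017,0.02,-0.056],"fingers":0.3},{"translation":[-0.063,0.151,0.05],"rotation":[-0.017,0.02,-0.056],"fingers":0.3},{"translation":[-0.081,0.14,0.053],"rotation":[-0.017,0.02,-0.056],"fingers":0.3},{"translation":[-0.099,0.129,0.054],"rotation":[-0.017,0.02,-0.056],"fingers":0.3},{"translation":[-0.114,0.115,0.054],"rotation":[-0.017,0.02,-0.056],"fingers":0.3},{"translation":[-0.129,0.1,0.052],"rotation":[-0.017,0.02,-0.056],"fingers":0.3},{"translation":[-0.141,0.083,0.05],"rotation":[-0.017,0.02,-0.056],"fingers":0.3},{"translation":[-0.151,0.064,0.047],"rotation":[-0.017,0.02,-0.056],"fingers":0.3}])

```text
time: 38.65
eef_pos: [549.9, -240.6, 171.2]
ee_rot: [0.144, 0.911, 0.359, 0.143]
ft_force: [1.2, 0.7, -0.1]
opening: 33.0
gripper_force: 0.0
```

jog_arm(plan=[{"translation":[-0.159,0.046,0.042],"rotation":[-0.017,0.02,-0.056],"fingers":0.3},{"translation":[-0.165,0.026,0.038],"rotation":[-0.017,0.02,-0.056],"fingers":0.3},{"translation":[-0.168,0.007,0.031],"rotation":[-0.017,0.02,-0.056],"fingers":0.3},{"translation":[-0.168,-0.013,0.024],"rotation":[-0.017,0.02,-0.056],"fingers":0.3},{"translation":[-0.167,-0.033,0.017],"rotation":[-0.017,0.02,-0.056],"fingers":0.3},{"translation":[-0.163,-0.052,0.008],"rotation":[-0.017,0.02,-0.056],"fingers":0.3},{"translation":[-0.156,-0.07,0.001],"rotation":[-0.017,0.02,-0.056],"fingers":0.3},{"translation":[0,0,0],"rotation":[0,0,0],"fingers":0.3}])

```text
time: 39.65
eef_pos: [501.0, -346.1, 137.1]
ee_rot: [0.24, 0.658, 0.673, 0.239]
ft_force: [-0.1, 0.2, 0.1]
opening: 32.8
gripper_force: 0.0
```

Run:
```python
from pre import *
T,P,s=look("w11"); print(ik(T))
y=np.radians(1.6); f=(593,-342,28); B=lean(y,f,83); edge(P,s,T,B)
C=rows(T,lean(y,f,83,60),3); rows(C,B,3)
```

```text
t 39.65 eef [ 501.  -346.1  137.1] yaw 1.51 q [-1.1  -0.08  2.11  0.79  0.93 -1.56]
[-1.03 -0.22  2.2   0.76  0.92 -1.45]
1345
-80 808 x [-29.3  28. ] y [-6.8 -1.3  4.8]
-70 107 x [-26.7  29.1] y [-6.9  0.3  4.9]
-60 14 x [28.3 29.1] y [-6.  -1.1  4.7]
-50 316 x [-48.5  48.7] y [-6.4 -0.9  4.1]
-40 34 x [-49.4  49. ] y [-6.5 -1.2  4.2]
-20 8 x [48.9 49. ] y [-5.6 -1.4  3.9]
-10 11 x [48.8 49. ] y [-6.2 -1.   4.1]
10 10 x [48.6 49. ] y [-5.4 -0.6  4.3]
20 21 x [16.9 43.9] y [5.7 5.8 5.8]
50 8 x [47.1 47.5] y [-5.1 -0.9  3.3]
[0.007, 0.003, 0.169] [-0.001, 0.002, -0.0] 
[0.007, 0.002, 0.169] [-0.001, 0.002, -0.0] 
[0.005, 0.002, 0.169] [-0.001, 0.002, -0.0] [-0.97, -0.06, 2.13, 0.82, 0.83, -1.49]
mm/row 16.9 deg/row 0.2 end [ 533.9 -343.7   98.5]
[-0.0, 0.0, 0.2] [-0.0, -0.0, -0.0] 
[-0.0, 0.0, 0.2] [-0.0, -0.0, -0.0] 
[-0.0, 0.0, 0.2] [-0.0, -0.0, -0.0] [-0.91, 0.14, 2.02, 0.88, 0.74, -1.54]
mm/row 20.0 deg/row 0.0 end [ 572.4 -342.6   52.5]
```

jog_arm(plan=[{"translation":[0.006,-0.001,0.169],"rotation":[-0.001,0.002,0],"fingers":0.3},{"translation":[0.006,-0.001,0.169],"rotation":[-0.001,0.002,0],"fingers":0.3},{"translation":[0.005,-0.001,0.169],"rotation":[-0.001,0.002,0],"fingers":0.3},{"translation":[0,0,0.2],"rotation":[0,0,0],"fingers":0.3},{"translation":[0,0,0.2],"rotation":[0,0,0],"fingers":0.3},{"translation":[0,0,0.16],"rotation":[0,0,0],"fingers":0.3},{"translation":[0,0,0],"rotation":[0,0,0],"fingers":0.3},{"translation":[0,0,0],"rotation":[0,0,0],"fingers":0.3}])

```text
time: 40.7
eef_pos: [570.4, -340.8, 56.1]
ee_rot: [0.238, 0.654, 0.675, 0.246]
ft_force: [-1.1, -0.0, -0.0]
opening: 32.7
gripper_force: 0.0
```

jog_arm(plan=[{"translation":[0,0,0],"rotation":[0,0,0],"fingers":1},{"translation":[0,0,0],"rotation":[0,0,0],"fingers":1},{"translation":[0,0,0],"rotation":[0,0,0],"fingers":1},{"translation":[0,0,0],"rotation":[0,0,0],"fingers":1},{"translation":[0,0,0],"rotation":[0,0,0],"fingers":1},{"translation":[0,0,0],"rotation":[0,0,0],"fingers":1},{"translation":[0,0,0],"rotation":[0,0,0],"fingers":1},{"translation":[0,0,0],"rotation":[0,0,0],"fingers":1}])

```text
time: 41.7
eef_pos: [569.8, -341.2, 55.3]
ee_rot: [0.238, 0.654, 0.675, 0.246]
ft_force: [-4.9, 0.7, 4.9]
opening: 12.0
gripper_force: 25.0
```

Run:
```python
from plan import *
T,o=pose(); print(o["eef_pos"],o["opening"],o["gripper_force"],o["joint_pos"].round(2)); U=T.copy(); U[:3,3]+=[-30,0,170]
C=rows(T,U,4)
C=rows(C,upright(np.radians(80.7),(612.4,-75.6,215)),16)
```

```text
[ 569.82950384 -341.23358593   55.30045459] 11.951400566708637 25.001129675656557 [-0.98  0.18  2.02  0.92  0.75 -1.65]
[0.003, 0.216, -0.374] [0.0, 0.0, 0.0] 
[0.002, 0.215, -0.374] [0.0, 0.0, 0.0] 
[0.003, 0.216, -0.373] [0.0, 0.0, 0.0] [-0.95, -0.16, 2.07, 0.72, 0.94, -1.33]
[0.002, 0.216, -0.374] [0.0, 0.0, 0.0] [-0.96, -0.24, 2.05, 0.69, 1.01, -1.27]
mm/row 43.2 deg/row 0.0 end [ 539.9 -341.2  225.3]
[0.165, 0.035, 0.037] [0.018, 0.015, -0.041] 
[0.159, 0.049, 0.041] [0.018, 0.015, -0.041] 
[0.154, 0.063, 0.044] [0.018, 0.015, -0.041] [-0.86, -0.21, 2.01, 0.56, 1.09, -1.37]
[0.147, 0.078, 0.045] [0.018, 0.015, -0.041] 
[0.139, 0.091, 0.047] [0.018, 0.015, -0.041] 
[0.129, 0.104, 0.047] [0.018, 0.015, -0.041] [-0.75, -0.17, 1.94, 0.43, 1.16, -1.45]
[0.119, 0.115, 0.047] [0.018, 0.015, -0.041] 
[0.107, 0.127, 0.046] [0.018, 0.015, -0.041] 
[0.096, 0.136, 0.044] [0.018, 0.015, -0.041] [-0.62, -0.11, 1.86, 0.3, 1.23, -1.53]
[0.082, 0.145, 0.042] [0.018, 0.015, -0.041] 
[0.069, 0.153, 0.039] [0.018, 0.015, -0.041] 
[0.055, 0.16, 0.035] [0.018, 0.015, -0.041] [-0.49, -0.02, 1.77, 0.17, 1.3, -1.6]
[0.041, 0.164, 0.031] [0.018, 0.015, -0.041] 
[0.027, 0.168, 0.026] [0.018, 0.015, -0.041] 
[0.011, 0.171, 0.02] [0.018, 0.015, -0.041] [-0.35, 0.08, 1.67, 0.05, 1.37, -1.68]
[-0.003, 0.172, 0.014] [0.018, 0.015, -0.041] [-0.31, 0.11, 1.63, 0.01, 1.4, -1.71]
mm/row 17.2 deg/row 5.4 end [612.5 -75.6 215. ]
```

jog_arm(plan=[{"translation":[0,0.15,-0.26],"rotation":[0,0,0],"fingers":1},{"translation":[0,0.237,-0.411],"rotation":[0,0,0],"fingers":1},{"translation":[0.005,0.237,-0.411],"rotation":[0,0,0],"fingers":1},{"translation":[0.005,0.237,-0.411],"rotation":[0,0,0],"fingers":1},{"translation":[0.165,0.035,0.037],"rotation":[0.018,0.015,-0.041],"fingers":1},{"translation":[0.159,0.049,0.041],"rotation":[0.018,0.015,-0.041],"fingers":1},{"translation":[0.154,0.063,0.044],"rotation":[0.018,0.015,-0.041],"fingers":1},{"translation":[0.147,0.078,0.045],"rotation":[0.018,0.015,-0.041],"fingers":1}])

```text
time: 42.7
eef_pos: [558.1, -274.1, 221.9]
ee_rot: [0.186, 0.534, 0.802, 0.193]
ft_force: [0.4, -0.2, -0.2]
opening: 11.8
gripper_force: 25.0
```

jog_arm(plan=[{"translation":[0.139,0.091,0.047],"rotation":[0.018,0.015,-0.041],"fingers":1},{"translation":[0.129,0.104,0.047],"rotation":[0.018,0.015,-0.041],"fingers":1},{"translation":[0.119,0.115,0.047],"rotation":[0.018,0.015,-0.041],"fingers":1},{"translation":[0.107,0.127,0.046],"rotation":[0.018,0.015,-0.041],"fingers":1},{"translation":[0.096,0.136,0.044],"rotation":[0.018,0.015,-0.041],"fingers":1},{"translation":[0.082,0.145,0.042],"rotation":[0.018,0.015,-0.041],"fingers":1},{"translation":[0.069,0.153,0.039],"rotation":[0.018,0.015,-0.041],"fingers":1},{"translation":[0.055,0.16,0.035],"rotation":[0.018,0.015,-0.041],"fingers":1}])

```text
time: 43.7
eef_pos: [594.5, -141.2, 216.7]
ee_rot: [0.065, 0.243, 0.965, 0.07]
ft_force: [0.2, 0.3, -0.1]
opening: 11.9
gripper_force: 25.0
```

jog_arm(plan=[{"translation":[0.041,0.164,0.031],"rotation":[0.018,0.015,-0.041],"fingers":1},{"translation":[0.027,0.168,0.026],"rotation":[0.018,0.015,-0.041],"fingers":1},{"translation":[0.011,0.171,0.02],"rotation":[0.018,0.015,-0.041],"fingers":1},{"translation":[-0.003,0.172,0.014],"rotation":[0.018,0.015,-0.041],"fingers":1},{"translation":[0,0,0],"rotation":[0,0,0],"fingers":1},{"translation":[0,0,0],"rotation":[0,0,0],"fingers":1},{"translation":[0,0,0],"rotation":[0,0,0],"fingers":1},{"translation":[0,0,0],"rotation":[0,0,0],"fingers":1}])

```text
time: 44.7
eef_pos: [612.4, -76.2, 214.7]
ee_rot: [0.002, 0.084, 0.996, 0.003]
ft_force: [-0.2, -0.1, -0.6]
opening: 11.7
gripper_force: 25.0
```

Run:
```python
from pre import *
T,P,s=look("w12"); print(T[:3,2].round(4)); held(P,s,T); slots(P,(605,-121))
rows(T,upright(np.radians(80.7),(612.4,-75.6,180)),1)
```

```text
t 44.7 eef [612.4 -76.2 214.7] yaw 80.39 q [-0.31  0.14  1.61  0.01  1.4  -1.72]
[ 0.0036  0.0066 -1.    ]
-35 47 x [ 8.  48.5] y [-5.9  0.   7.8] zmax -22.5
-20 47 x [48.1 48.4] y [-5.4  0.1  4.9] zmax -5.1
-5 33 x [48.1 48.3] y [-5.6 -0.6  5.1] zmax 9.2
10 27 x [47.9 48.3] y [-5.6 -0.7  5.1] zmax 24.9
(-45, -15) -81:- -79:95 -77:96 -75:96 -73:- -71:- -69:- -67:- -65:- -63:- -61:- -59:- -57:- -55:- -53:- -51:- -49:- -47:- -45:- -43:- -41:79 -39:78 -37:49 -35:49 -33:49 -31:50 -29:49 -27:49 -25:49 -23:49 -21:50 -19:- -17:- -15:- -13:- -11:- -9:- -7:- -5:104 -3:104 -1:104 1:104 3:104 5:75 7:- 9:49 11:49 13:49 15:50 17:50 19:50 21:49 23:50 25:49 27:49 29:49 31:49 33:50 35:- 37:- 39:- 41:- 43:- 45:- 47:- 49:- 51:- 53:- 55:- 57:- 59:- 61:49 63:49 65:49 67:50 69:57 71:61 73:61 75:62 77:61 79:60 81:-
(-15, 15) -81:- -79:95 -77:96 -75:96 -73:- -71:- -69:- -67:- -65:- -63:- -61:- -59:- -57:- -55:- -53:- -51:- -49:- -47:- -45:- -43:- -41:81 -39:74 -37:49 -35:49 -33:49 -31:49 -29:49 -27:49 -25:49 -23:49 -21:49 -19:- -17:- -15:- -13:- -11:- -9:- -7:- -5:- -3:- -1:- 1:- 3:- 5:72 7:- 9:49 11:49 13
[... 184 characters left out ...]
9:61 81:-
(15, 45) -81:- -79:95 -77:96 -75:96 -73:96 -71:96 -69:88 -67:- -65:- -63:- -61:- -59:- -57:- -55:- -53:- -51:- -49:- -47:- -45:- -43:- -41:78 -39:79 -37:49 -35:49 -33:50 -31:49 -29:50 -27:49 -25:49 -23:49 -21:49 -19:49 -17:49 -15:49 -13:- -11:- -9:- -7:- -5:104 -3:105 -1:104 1:104 3:104 5:77 7:- 9:49 11:49 13:49 15:49 17:49 19:50 21:49 23:49 25:50 27:50 29:50 31:49 33:49 35:49 37:29 39:9 41:10 43:10 45:9 47:10 49:10 51:9 53:10 55:14 57:49 59:49 61:50 63:49 65:50 67:49 69:55 71:61 73:61 75:61 77:62 79:61 81:-
wall y -1 [-63.6 -54. ]
wall y 1 [54.8 64.6]
[0.002, 0.003, 0.347] [0.004, 0.001, -0.003] [-0.31, 0.14, 1.66, -0.0, 1.34, -1.71]
mm/row 34.7 deg/row 0.5 end [612.3 -75.6 180. ]
```

jog_arm(plan=[{"translation":[0.012,0.005,0.3],"rotation":[0.004,0.001,-0.003],"fingers":1},{"translation":[0,0,0.4],"rotation":[0,0,0],"fingers":1},{"translation":[0,0,0.4],"rotation":[0,0,0],"fingers":1},{"translation":[0,0,0.05],"rotation":[0,0,0],"fingers":1},{"translation":[0,0,0],"rotation":[0,0,0],"fingers":1},{"translation":[0,0,0],"rotation":[0,0,0],"fingers":1},{"translation":[0,0,0],"rotation":[0,0,0],"fingers":1},{"translation":[0,0,0],"rotation":[0,0,0],"fingers":1}])

```text
time: 45.75
eef_pos: [612.1, -74.8, 100.5]
ee_rot: [0.001, 0.08, 0.997, -0.001]
ft_force: [-0.1, -0.2, -0.9]
opening: 11.9
gripper_force: 25.0
```

Run:
```python
from pre import *
T,o=pose(); print(o["eef_pos"],o["ft_force"]); rows(T,upright(np.radians(80.7),(611.3,-75.4,o["eef_pos"][2])),1)
```

```text
[612.07602457 -74.8442438  100.53749236] [-0.0711121  -0.20988769 -0.87842644]
[0.007, -0.007, -0.0] [-0.001, 0.001, 0.001] [-0.31, 0.22, 1.72, 0.0, 1.2, -1.71]
mm/row 1.0 deg/row 0.2 end [611.3 -75.4 100.5]
```

jog_arm(plan=[{"translation":[0.007,-0.007,0.1],"rotation":[-0.001,0.001,0.001],"fingers":1},{"translation":[0,0,0.15],"rotation":[0,0,0],"fingers":1},{"translation":[0,0,0.15],"rotation":[0,0,0],"fingers":1},{"translation":[0,0,0.08],"rotation":[0,0,0],"fingers":1},{"translation":[0,0,0.04],"rotation":[0,0,0],"fingers":1},{"translation":[0,0,0.01],"rotation":[0,0,0],"fingers":1},{"translation":[0,0,0],"rotation":[0,0,0],"fingers":1},{"translation":[0,0,0],"rotation":[0,0,0],"fingers":1}])

```text
time: 46.75
eef_pos: [611.1, -75.3, 47.1]
ee_rot: [-0.0, 0.081, 0.997, 0.0]
ft_force: [-0.2, 0.4, -1.2]
opening: 11.8
gripper_force: 25.0
```

jog_arm(plan=[{"translation":[0,0,0.01],"rotation":[0,0,0],"fingers":1},{"translation":[0,0,0.01],"rotation":[0,0,0],"fingers":1},{"translation":[0,0,0.01],"rotation":[0,0,0],"fingers":1},{"translation":[0,0,0],"rotation":[0,0,0],"fingers":1},{"translation":[0,0,0.005],"rotation":[0,0,0],"fingers":1},{"translation":[0,0,0],"rotation":[0,0,0],"fingers":1},{"translation":[0,0,0],"rotation":[0,0,0],"fingers":1},{"translation":[0,0,0],"rotation":[0,0,0],"fingers":1}])

```text
time: 47.75
eef_pos: [610.7, -75.2, 43.2]
ee_rot: [-0.001, 0.081, 0.997, 0.001]
ft_force: [0.3, -0.4, -1.0]
opening: 12.0
gripper_force: 25.0
```

jog_arm(plan=[{"translation":[0,0,0.005],"rotation":[0,0,0],"fingers":1},{"translation":[0,0,0.005],"rotation":[0,0,0],"fingers":1},{"translation":[0,0,0],"rotation":[0,0,0],"fingers":1},{"translation":[0,0,0.005],"rotation":[0,0,0],"fingers":1},{"translation":[0,0,0],"rotation":[0,0,0],"fingers":1},{"translation":[0,0,0.005],"rotation":[0,0,0],"fingers":1},{"translation":[0,0,0],"rotation":[0,0,0],"fingers":1},{"translation":[0,0,0],"rotation":[0,0,0],"fingers":1}])

```text
time: 48.75
eef_pos: [610.8, -75.3, 42.4]
ee_rot: [-0.001, 0.081, 0.997, 0.001]
ft_force: [-3.6, 1.2, 7.5]
opening: 11.8
gripper_force: 25.0
```

Contact. I'll release with a small opening, since the middle board is 34 mm away face to face, then rise and check.

jog_arm(plan=[{"translation":[0,0,0],"rotation":[0,0,0],"fingers":0.4},{"translation":[0,0,0],"rotation":[0,0,0],"fingers":0.4},{"translation":[0,0,0],"rotation":[0,0,0],"fingers":0.4},{"translation":[0,0,0],"rotation":[0,0,0],"fingers":0.4},{"translation":[0,0,-0.1],"rotation":[0,0,0],"fingers":0.4},{"translation":[0,0,-0.4],"rotation":[0,0,0],"fingers":0.4},{"translation":[0,0,-0.5],"rotation":[0,0,0],"fingers":0.4},{"translation":[0,0,-0.6],"rotation":[0,0,0],"fingers":0.4}])

```text
time: 49.75
eef_pos: [610.3, -75.2, 202.5]
ee_rot: [-0.001, 0.081, 0.997, 0.001]
ft_force: [1.3, 0.2, -0.4]
opening: 28.1
gripper_force: 0.0
```

jog_arm(plan=[{"translation":[0,0,-0.6],"rotation":[0,0,0],"fingers":0.4},{"translation":[0,0,-0.5],"rotation":[0,0,0],"fingers":0.4},{"translation":[0,0,-0.3],"rotation":[0,0,0],"fingers":0.4},{"translation":[0,0,0],"rotation":[0,0,0],"fingers":0.4},{"translation":[0,0,0],"rotation":[0,0,0],"fingers":0.4},{"translation":[0,0,0],"rotation":[0,0,0],"fingers":0.4},{"translation":[0,0,0],"rotation":[0,0,0],"fingers":0.4},{"translation":[0,0,0],"rotation":[0,0,0],"fingers":0.4}])

```text
time: 50.75
eef_pos: [611.0, -75.6, 340.4]
ee_rot: [-0.001, 0.081, 0.997, 0.001]
ft_force: [0.1, 0.5, -0.2]
opening: 27.8
gripper_force: 0.0
```

Run:
```python
from pre import *
T,P,s=look("w13"); print(P.shape)
a=np.radians(80.7); ex=np.array([np.cos(a),np.sin(a)]); d=P[...,:2]-[605,-121]; X=d@ex; Y=d@np.array([-ex[1],ex[0]])
for x0 in(-46,0,46):
    k=(abs(X-x0)<12)&(abs(Y)<60)&(P[...,2]>70)&(P[...,2]<170)&(s<70); q=P[k]
    print(x0,"z",np.percentile(q[:,2],[5,50,98]).round(1),"X",np.percentile(X[k],[2,50,98]).round(1),"Y",np.percentile(Y[k],[2,98]).round(1))
c=capture("scene"); sd=capture("side")
cv2.imwrite("pics/fin.png",np.hstack([cv2.resize(c["pixels"][120:300,170:470],(400,300)),cv2.resize(sd["pixels"][130:330,220:440],(400,300))]))
```

```text
t 50.75 eef [611.  -75.6 340.4] yaw 80.7 q [-0.31  0.08  1.44  0.    1.62 -1.72]
(400, 640, 3)
-46 z [ 78.8 130.2 160.9] X [-51.2 -40.3 -39.7] Y [-46.   49.2]
0 z [ 81.2 129.3 136. ] X [-5.7  1.9  5.9] Y [-46.3  49.3]
46 z [ 78.9 109.3 111.5] X [40.4 46.6 51.5] Y [-46.3  48.1]
```

View pics/fin.png

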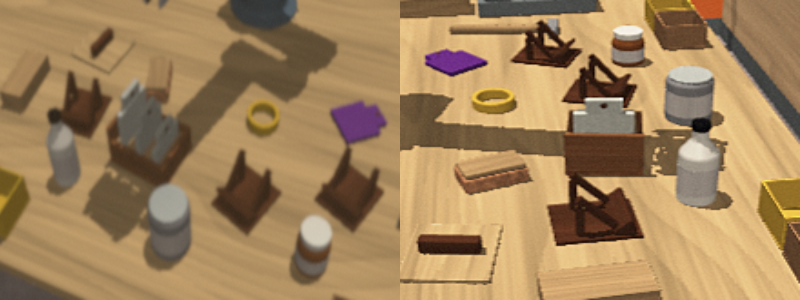

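The three boards stand in the box at (145,120), stepping down from the high end board. Their tops measure about 158, 133 and 108 mm, which means fully seated. The cover lies flat at (103,47) with its grip bar up, and the bystanders haven't moved.

```bash
python3 -c "
from cell import *
print(job_done())"
```

```text
the job is handed in; nothing more can be done
None
```

The job is handed in at about 51 s: the cover lies flat on the bench clear of the box, grip bar up, and the tall, middle and short boards stand fully down in their slots from the high end to the low end.

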